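Change over the brake-job caddy: swap the clamped disc and line up the tins

TASK

Get the bench ready for the next brake job. Squeeze the orange spring clamp off the worn rust-brown disc in the blue cradle and park it biting on the yellow rail, put the worn disc in the red scrap tray, then stand the new silver disc from the wooden stand in the cradle's slot and move the clamp back so that it bites the new disc and the blue back plate together, disc upright. Also stand every tin that is on the bench upright in a neat row on the dark wooden shelf, each centred on a white spot of its own (any tin on any spot), and disturb neither the mug nor the grease jar.

Things in the scene. Friction and masses are not known exactly. Their poses are not given: they have to be found in the camera images.
- clip: Loose orange spring clamp like a big clothes-peg, 165 mm tall, 0.13 kg. Origin on its pivot; z up to the handles, jaws hang down, opening and closing along its x (y: pivot axis). Squeezing the handles together along x opens the jaws (9 N at first, 20 N fully open); let go, it snaps shut. At the start it bites worn disc and back plate, x along the cradle's x, origin about 153 mm above the bench
- jaw_back (a joint): how far each jaw of the clamp has swung open: 0 shut, about 0.064 rad when biting 14 mm, 0.295 fully open (both jaws move alike)
- cradle: Fixed grey base 60 x 130 mm with a blue back plate and, before it, a slot for one disc. Origin on the bench; x points from disc to plate, y along the plate. Plate: x -1 to +7 mm, 110 mm long, top 92 mm above the bench. Slot: x -11 to -1 mm, floor 12 mm up, front lip straight to 42 mm up, then flared outwards to x = -25 mm, 54 mm up. Chocks in the slot centre a disc at y = 0 within 5 mm
- stand: Fixed wooden stand 60 x 130 mm, like the cradle but without the high plate: slot x -11 to -1 mm, floor 12 mm up, walls to 42 mm with flared mouths up to 54 mm; x across the slot, y along it. Holds the new disc upright at the start, centre near x -6, y 0, z 72 mm
- rail: fixed parking rail: a yellow upright plate on a dark base, plate 14 mm thick (x from -7 to +7 mm), 90 mm long along y, top 92 mm above the bench. Origin on the bench under its middle. The clamp can bite it anywhere near the middle, x along the rail's x, origin 153 mm above the bench
- worn_disc: worn brake disc, rust-brown with black hub, 120 mm diameter, 6 mm thick, 0.16 kg, loose. Origin at its centre, x along its axis. Stands in the cradle at the start
- new_disc: new brake disc, silver with blue hub, 120 mm diameter, 6 mm thick, 0.16 kg, loose. Origin at its centre, x along its axis. Stands in the wooden stand at the start; can be pinched across its thickness at its top
- tray: fixed red scrap tray 270 (x) x 170 (y) x 45 mm high, walls and floor 5 mm. Origin under its middle
- shelf: fixed dark wooden shelf 290 (x) x 130 (y) mm, top 20 mm above the bench, with a 12 mm high rim round it (6 mm thick). Four white spots in a row along its x, 68 mm apart. Origin under its middle
- spot0 (a point): centre of white spot 0 on the shelf's top (spot diameter 56 mm)
- spot1 (a point): centre of white spot 1 on the shelf's top (spot diameter 56 mm)
- spot2 (a point): centre of white spot 2 on the shelf's top (spot diameter 56 mm)
- spot3 (a point): centre of white spot 3 on the shelf's top (spot diameter 56 mm)
- mug: blue mug, a bystander: origin under its middle, radius 38 mm, 90 mm tall
- grease_jar: amber grease jar, a bystander: origin under its middle, radius 32 mm, 85 mm tall
- tin0: tin (green body, white top, white label), squat, 58 mm diameter, 50 mm tall, about 0.25 kg, loose, may be absent. Origin under its middle, z up
- tin1: tin (blue body, white top, white label), squat, 58 mm diameter, 50 mm tall, about 0.25 kg, loose, may be absent. Origin under its middle, z up
- tin2: tin (white body, red top, white label), squat, 58 mm diameter, 50 mm tall, about 0.25 kg, loose, may be absent. Origin under its middle, z up
- tin3: tin (yellow body, black top, white label), squat, 58 mm diameter, 50 mm tall, about 0.25 kg, loose, may be absent. Origin under its middle, z up
- clip_handles (a point): Midpoint between the clamp's two handle bars (each 36 mm long along y, 12 mm thick), 55 mm above the pivot. Over their outsides the bars measure 70 mm with the jaws shut, 63 mm when biting 14 mm, 36 mm fully squeezed
- clip_bite (a point): Midpoint between the clamp's black jaw pads, 78 mm below the pivot; pads 30 mm wide along y, 24 mm tall. Gap between them 4 mm shut, about 49 mm fully squeezed. The space between the jaws is free up to the pivot (radius 9 mm)
- cradle_seat (a point): Where the centre of a disc in the cradle's slot lies when flat against the back plate: x -4, y 0, z 72 mm from the cradle's origin (disc top at z = 132 mm; disc and plate together 14 mm thick, centred on the origin). A disc not clamped may lean up to 0.14 rad either way: its top then sticks out up to 25 mm in front

How it is judged:
By the outcome, as a careful person would: the job done as asked, in the order asked, and still so for the second after the job is handed in, with the robot touching nothing.
Of tin0, tin1, tin2, tin3 only 2 to 4 are there at a start; the rules pass over those that are not, and their reading is None.
At some moment in a run one of tin0, tin1, tin2, tin3 may be knocked a few centimetres aside while the robot is not near it.
It also fails if it takes over 210 s, if anything falls off the work surface, if the arm or the gripper's body presses on something with over 40 N, if the wrist force passes 120 N, or if a joint passes its speed limit or range.

ROBOT

A 6-joint arm with a two-finger parallel gripper is mounted at the origin on the work surface. World frame = base frame: x ahead of the robot, y to its left, z up, the work surface at z = 0. Lengths are in m, angles in rad, forces in N, time in s.
With the tool pointing down it reaches from about 0.35 to 0.975 m from the base axis. Payload 4.9 kg.
Tool frame: the origin (TCP) lies at the very end of the fingers, on their centre line; the grasp point (between the pads) lies 19 mm behind it (manip.hold_point_z is the distance from the TCP to the grasp point, in m); z points along the fingers, x is the direction in which the jaws open and shut, and the axes are right-handed (so a half turn about z gives the same grasp; the last joint's range is limited). The gripper opens to 85 mm and grips with 20 to 120 N. Pads are 22 mm wide; open, the fingers measure 114 mm over their backs; the gripper's body (76 mm by 85 mm) begins 54 mm behind the grasp point. The pads swing forward as they close: fully open they stand 13 mm farther back than shut.
Start: joints at [1.017, 0.053, 1.613, -0, 1.476, -0.119], TCP at [0.263, 0.567, 0.231] pointing down, gripper open.
Joint ranges: [-3.01, 3.01], [-1.01, 2.22], [0.06, 2.58], [-1.02, 4.17], [0.09, 2.62], [-3.14, 3.14]. Speed limits (rad/s): [2.57, 2.57, 3.14, 3.14, 3.14, 3.14].

INTERFACE

Orientations are given as a unit quaternion [w, x, y, z].
In Python, from plant import manip gives the robot as it stands.
- The arm moves only by the shell command python3 -m handwheel 'ROWS' [OPENING]. ROWS is JSON, a list of rows, each an object of numbers: "dx", "dy", "dz": the shift along the tool's x, y, z in m; "ax", "ay", "az": the turn, a rotation vector about the tool's x, y, z in rad. In form: [{"dx": .., "dy": .., "dz": .., "ax": .., "ay": .., "az": ..}, ...]. A call has 1 to 5 rows; each row is the pose to reach, as a shift and turn from the pose commanded when the call began, along the tool's axes at that moment; what a row does not reach only later rows make up. A row lasts 1/8 s, in which the tool goes at most 62.5 mm and 10.7 degrees, less where a joint would pass 70% of its speed; a pose out of reach is approached as far as the arm can. A call with a gripper value outside its range is refused whole. OPENING is the closure in counts, from 0 (fully open) to 255 (shut), set as the call begins (- or left out, the last holds). The fingers move at their own pace and stop on an object; the grip force is fixed at half the most. Time passes only in rows, so rows that repeat a pose let the fingers close. It gives the time, the measured TCP pose, the force and the opening at its end, in the units of the state.
- manip.state(): the state, without advancing time (a new reading comes with each control period).
- manip.grab_frame(name): name is "scene" or "top"; returns a dict with "image" (400x640x3 uint8, blue, green, red), "z_map" (400x640 float32, m along the optical axis (not along the pixel's ray), 0 where there is no reading), "K" (3x3 intrinsics, pixels), "xyz" and "rotation" of the camera in the world. Camera axes: x right, y up, looking along -z (the intrinsics and any distortion apply to the point x, -y, -z); pixel columns grow to the right and rows downward; lengths in m; the calibration is good to about 2 mm. A picture is of the moment at which its call begins.
- manip.job_done(): hands the job in, once; it reports no verdict.
The state is a dict: "time": time; "joint_pos": joint angles; "joint_vel": joint speeds; "joint_efforts": joint torques, N m; "tool_pos": TCP position; "tool_rot": TCP orientation; "contact_force": force on the tool from outside, world axes, zero at the start; "ft_torque": the same for the moment, N m; "gripper_width": opening from 0.0 (shut) to 1.0 (fully open).
Only numpy, scipy, OpenCV 4.12 (cv2) and the standard library are available. Lean on these libraries where they do the work, as an engineer would, in place of code of your own. Each camera call takes 0.05 s, during which the arm holds its last target.

## Working session

There is one attempt and no reset: what is moved stays moved. The work goes in short steps, Python scripts to look and compute and a shell command to move; the robot and the scene stay as the last step left them, time stands still between calls to the robot, and variables do not carry over. Pictures are saved under pics/ and viewed, and the job is handed in when it is done.

```bash
ls -la; mkdir -p pics
python3 - <<'E'
from plant import manip
import cv2,numpy as np
print(manip.state())
for n in("scene","top"):
    f=manip.grab_frame(n); cv2.imwrite(f"pics/{n}0.png",f["image"]); np.savez(f"/tmp/{n}0.npz",**f)
    print(n,f["K"],f["xyz"],f["rotation"],[k for k in f])
E
```

```text
total 12
drwxr-xr-x  3 agent agent 4096 Dec  6 22:23 .
drwxr-xr-x 23 root  root  4096 Dec  6 22:23 ..
drwxr-xr-x  2 agent agent 4096 Dec  6 22:23 pics
{'time': 0.0, 'joint_pos': array([ 1.01701343e+00,  5.33973317e-02,  1.61430354e+00,  9.50718640e-06,
        1.47599018e+00, -1.19018187e-01]), 'joint_vel': array([-1.95042530e-03, -4.27838416e-04,  3.28428713e-04,  2.36756563e-03,
        9.97996104e-05,  2.25236200e-03]), 'joint_efforts': array([ 3.79795247e-04, -3.93698502e+01, -3.70170987e+01, -6.75702267e-05,
        7.32857472e-03, -1.63911091e-05]), 'tool_pos': array([0.26292491, 0.56631735, 0.23003222]), 'tool_rot': array([ 4.51155059e-04,  8.42969833e-01,  5.37959813e-01, -9.47258342e-04]), 'contact_force': array([-0.18908841,  0.1336946 ,  0.76349149]), 'ft_torque': array([-0.01158908, -0.00485202, -0.00272406]), 'gripper_width': 0.9968340303702877}
scene [[390.98701869   0.         322.6750543 ]
 [  0.         390.98701869 202.41634139]
 [  0.           0.           1.        ]] [ 1.32756276 -0.66328753  0.93515375] [0.82507786 0.39379431 0.16772249 0.36883835] ['image', 'z_map', 'K', 'xyz', 'rotation']
top [[439.30814192   0.         319.26765415]
 [  0.         439.30814192 197.36218633]
 [  0.           0.           1.        ]] [0.32407549 0.00782359 1.28706707] [-0.67031307 -0.07474979  0.07819749  0.73415122] ['image', 'z_map', 'K', 'xyz', 'rotation']
```

View pics/scene0.png

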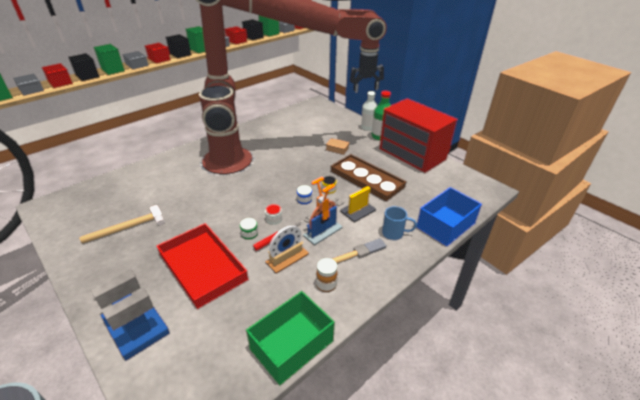

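View pics/top0.png

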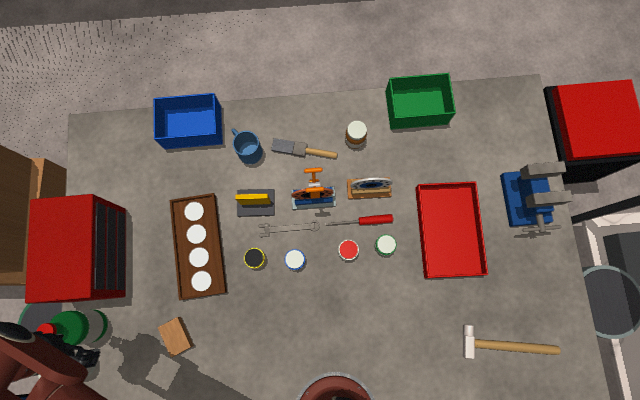

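```bash
cat > h.py <<'E'
import numpy as np,cv2,json
from scipy.spatial.transform import Rotation as R
def rot(q): return R.from_quat([q[1],q[2],q[3],q[0]])
def load(p): return dict(np.load(p))
def grab(n,tag):
    from plant import manip
    f=manip.grab_frame(n); cv2.imwrite(f"pics/{n}{tag}.png",f["image"]); np.savez(f"/tmp/{n}{tag}.npz",**f); return f
def cloud(f):
    z=f["z_map"];h,w=z.shape;v,u=np.mgrid[:h,:w];K=f["K"]
    p=np.stack([(u-K[0,2])/K[0,0]*z,-(v-K[1,2])/K[1,1]*z,-z],-1)
    P=p.reshape(-1,3)@rot(f["rotation"]).as_matrix().T+f["xyz"]
    P=P.reshape(h,w,3);P[z<=0]=np.nan;return P
def at(f,u,v,zw):
    "ray through pixel with plane z=zw"
    K=f["K"];d=rot(f["rotation"]).apply([(u-K[0,2])/K[0,0],-(v-K[1,2])/K[1,1],-1.]);c=f["xyz"]
    return c+d*(zw-c[2])/d[2]
def proj(f,p):
    q=rot(f["rotation"]).inv().apply(np.asarray(p)-f["xyz"]);K=f["K"]
    return np.array([K[0,0]*q[...,0]/-q[...,2]+K[0,2],K[1,1]*-q[...,1]/-q[...,2]+K[1,2]]).T
def crop(f,u0,v0,u1,v1,s,name):
    cv2.imwrite(f"pics/{name}.png",cv2.resize(f["image"][v0:v1,u0:u1],None,fx=s,fy=s,interpolation=cv2.INTER_CUBIC))
E
python3 - <<'E'
from h import *
t=load('/tmp/top0.npz');s=load('/tmp/scene0.npz')
crop(t,160,120,420,310,3,'t_c'); crop(s,220,140,480,300,3,'s_c')
P=cloud(t)
for u,v in[(194,211),(196,234),(199,257),(201,281),(255,258),(295,259),(348,250),(386,244),(450,230),(300,320),(247,147),(356,128)]: print(u,v,P[v,u].round(4))
P=cloud(s)
for u,v in[(249,228),(273,212),(304,194),(329,182),(395,222),(327,270),(347,165),(400,184)]: print(u,v,P[v,u].round(4))
E
```

```text
194 211 [0.5951 0.3589 0.0204]
196 234 [0.5268 0.3554 0.0193]
199 257 [0.4592 0.3482 0.0214]
201 281 [0.3912 0.3457 0.0175]
255 258 [0.4388 0.1837 0.0536]
295 259 [0.4263 0.0729 0.0495]
348 250 [ 0.4378 -0.0774  0.0493]
386 244 [ 0.4452 -0.1863  0.0459]
450 230 [ 0.4733 -0.3854  0.0028]
300 320 [ 0.2582  0.0749 -0.0017]
247 147 [0.7829 0.1949 0.0069]
356 128 [ 0.7841 -0.135   0.0839]
249 228 [ 0.4714 -0.1992  0.0478]
273 212 [ 0.4552 -0.0893  0.0446]
304 194 [0.4512 0.0551 0.0473]
329 182 [0.4565 0.1757 0.0466]
395 222 [0.7936 0.1549 0.0818]
327 270 [ 0.7967 -0.1496  0.0823]
347 165 [0.3909 0.3407 0.0188]
400 184 [0.6238 0.4031 0.0195]
```

```bash
python3 -c "
import plant.manip as m,sys;print([x for x in dir(m) if x[0]!='_'])" 2>&1 | tail -3; python3 -c "
from plant import manip;print([x for x in dir(manip) if x[0]!='_'],manip.hold_point_z)"
```

```text
import plant.manip as m,sys;print([x for x in dir(m) if x[0]!='_'])
    ^^^^^^^^^^^^^^^^^^^^^^^^^^^
ModuleNotFoundError: No module named 'plant.manip'; 'plant' is not a package
['IKError', 'grab_frame', 'hold_point_z', 'job_done', 'state'] 0.0187
```

View pics/t_c.png

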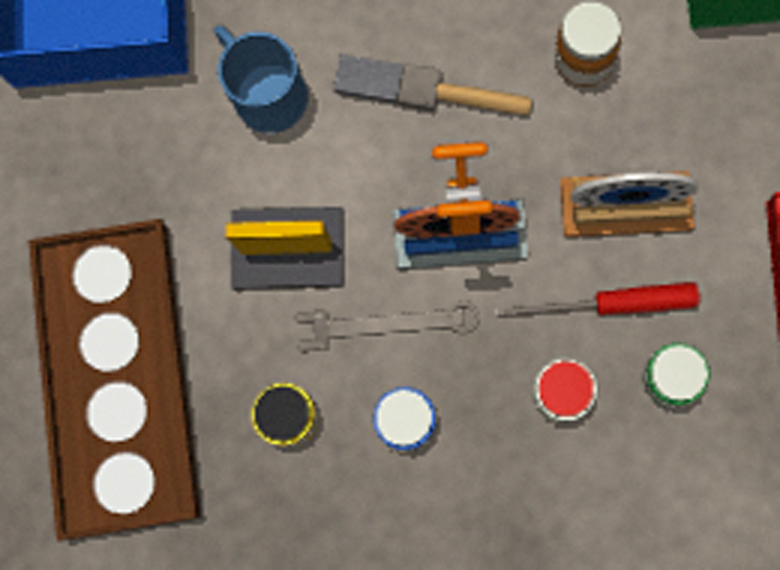

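View pics/s_c.png

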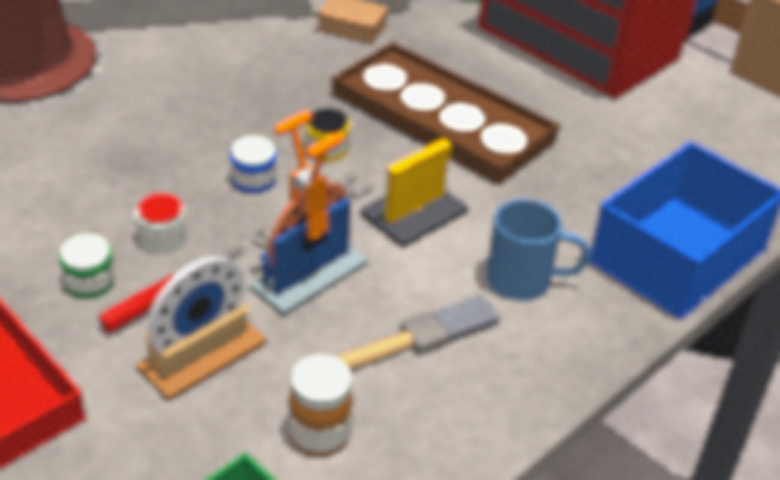

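Run:
```python
from h import *
t=load('/tmp/top0.npz');s=load('/tmp/scene0.npz')
img=t["image"]
def c(u,v): return 160+ (u+.5)/3-.5, 120+(v+.5)/3-.5
# spots
hsv=cv2.cvtColor(img,cv2.COLOR_BGR2HSV)
m=((hsv[...,1]<40)&(hsv[...,2]>190)).astype(np.uint8)
n,l,st,ce=cv2.connectedComponentsWithStats(m)
for i in range(1,n):
    if 100<st[i,4]<600: print(st[i],ce[i].round(1),at(t,*ce[i],.02).round(4),at(t,*ce[i],.05).round(4))
# tins: dark & red & rail
m=(hsv[...,2]<75).astype(np.uint8);m[:,:240]=0;m[:,270:]=0;m[:240]=0;m[280:]=0
uv=np.argwhere(m)[:,::-1].mean(0);print('black',m.sum(),at(t,*uv,.05))
def fit(f,mask,cond,nm):
    P=cloud(f)[mask]; P=P[np.isfinite(P[:,0])];P=P[cond(P)];print(nm,len(P),P.mean(0).round(4),P.min(0).round(3),P.max(0).round(3));return P
red=((hsv[...,0]<6)|(hsv[...,0]>174))&(hsv[...,1]>150)
red[:, :330]=0;red[:,370:]=0;red[:235]=0;red[265:]=0
uv=np.argwhere(red)[:,::-1].mean(0);print('red',red.sum(),at(t,*uv,.05))
for f,nm in((t,'top'),(s,'scene')):
    h=cv2.cvtColor(f["image"],cv2.COLOR_BGR2HSV)
    y=(h[...,0]>20)&(h[...,0]<32)&(h[...,1]>170)
    P=fit(f,y,lambda P:(P[:,2]>.03)&(P[:,2]<.11)&(P[:,0]>.5)&(P[:,0]<.7)&(abs(P[:,1]-.2)<.1),nm+' rail')
    b=(h[...,0]>100)&(h[...,0]<120)&(h[...,1]>100)
    P=fit(f,b,lambda P:(P[:,2]>.06)&(P[:,2]<.1)&(P[:,0]>.5)&(P[:,0]<.75)&(abs(P[:,1]-.03)<.1),nm+' plate')
    if nm=='scene': np.save('/tmp/plate.npy',P)
# base edges
for nm,u,v,z in [('rail base',232,208,.0),('',343,207,0),('',344,289,0),('',234,289,0),
  ('rail top',227,222,.092),('',320,222,.092),('',325,250,.092),
  ('cradle base',398,268,.01),('',527,260,.01),('',527,200,.01),
  ('stand',566,236,.01),('',694,230,.01),('',692,178,.01),('',562,178,.01)]:
    print(nm,at(t,*c(u,v),z).round(4))
```

```text
[348 121  19  17 259] [356.7 129. ] [ 0.8053 -0.1445  0.02  ] [ 0.7939 -0.1409  0.05  ]
[185 202  18  19 268] [193.6 210.8] [0.5958 0.3601 0.02  ] [0.5894 0.3518 0.05  ]
[592 212  48  15 456] [617.6 219. ] [ 0.459  -0.8703  0.02  ] [ 0.4558 -0.8495  0.05  ]
[187 225  19  18 274] [196.  233.6] [0.5279 0.3551 0.02  ] [0.523  0.3469 0.05  ]
[587 228  15  38 220] [594.  247.7] [ 0.383  -0.7834  0.02  ] [ 0.3816 -0.7647  0.05  ]
[378 235  18  18 243] [386.3 243.9] [ 0.448  -0.1911  0.02  ] [ 0.445  -0.1864  0.05  ]
[189 248  19  19 289] [198.4 256.8] [0.46   0.3502 0.02  ] [0.4567 0.3421 0.05  ]
[286 250  18  18 254] [294.3 258.8] [0.4296 0.0764 0.02  ] [0.4271 0.0748 0.05  ]
[192 271  19  20 299] [201.  280.7] [0.392 0.345 0.02 ] [0.3904 0.337  0.05  ]
[466 325   8  34 233] [469.4 342.7] [ 0.1575 -0.3853  0.02  ] [ 0.1614 -0.376   0.05  ]
[614 345  18  55 377] [622.4 372.7] [ 0.0438 -0.7842  0.02  ] [ 0.0504 -0.7655  0.05  ]
black 246 [0.44120336 0.18850069 0.05      ]
red 241 [ 0.44038596 -0.07776139  0.05      ]
top rail 299 [0.6047 0.1786 0.0771] [0.597 0.135 0.031] [0.618 0.224 0.099]
top plate 19 [0.6086 0.0053 0.0883] [ 0.6   -0.045  0.07 ] [0.615 0.061 0.097]
scene rail 288 [0.6155 0.1731 0.0652] [0.562 0.13  0.03 ] [0.623 0.289 0.095]
scene plate 134 [ 0.6174 -0.0064  0.0775] [ 0.609 -0.051  0.06 ] [0.627 0.054 0.093]
rail base [0.6552 0.2333 0.    ]
 [0.6461 0.1221 0.    ]
 [0.5626 0.1268 0.    ]
 [0.5725 0.2354 0.    ]
rail top [0.6186 0.2225 0.092 ]
 [0.6107 0.1362 0.092 ]
 [0.5837 0.1333 0.092 ]
cradle base [0.5768 0.0713 0.01  ]
 [ 0.5732 -0.0562  0.01  ]
 [ 0.634  -0.0622  0.01  ]
stand [ 0.5939 -0.0971  0.01  ]
 [ 0.5883 -0.2241  0.01  ]
 [ 0.6414 -0.2288  0.01  ]
 [ 0.6533 -0.0993  0.01  ]
```

Run:
```python
from h import *
t=load('/tmp/top0.npz');s=load('/tmp/scene0.npz')
def linefit(P,nm):
    for _ in range(4):
        A=np.c_[np.ones(len(P)),P[:,1],P[:,2]];co=np.linalg.lstsq(A,P[:,0],rcond=None)[0];r=P[:,0]-A@co
        P2=P[abs(r)<max(2.0*r.std(),.002)]
        if len(P2)==len(P):break
        P=P2
    print(nm,len(P),'yaw',-np.arctan(co[1]).round(4),'tilt',co[2].round(3),'mean',P.mean(0).round(4),'std',r.std().round(4),'y',P[:,1].min().round(4),P[:,1].max().round(4))
for f,nm in((t,'top'),(s,'scene')):
    P=cloud(f);h=cv2.cvtColor(f["image"],cv2.COLOR_BGR2HSV)
    y=(h[...,0]>20)&(h[...,0]<32)&(h[...,1]>150)&(P[...,2]>.03)&(P[...,2]<(.088))&(abs(P[...,0]-.605)<.04)&(abs(P[...,1]-.18)<.06)
    linefit(P[y],nm+' rail')
    b=(h[...,0]>100)&(h[...,0]<125)&(h[...,1]>100)&(P[...,2]>.02)&(P[...,2]<.088)&(abs(P[...,0]-.615)<.03)&(abs(P[...,1])<.07)
    linefit(P[b],nm+' plate')
    d=(P[...,2]>.085)&(P[...,2]<.14)&(abs(P[...,0]-.61)<.05)&(abs(P[...,1]+.16)<.07)
    linefit(P[d],nm+' newdisc')
    b=(P[...,2]>.1)&(P[...,2]<.135)&(abs(P[...,0]-.605)<.04)&(abs(P[...,1]-.005)<.065)&(abs(P[...,1]-.005)>.02)
    linefit(P[b],nm+' worn')
    o=(h[...,0]>4)&(h[...,0]<16)&(h[...,1]>180)&(P[...,2]>.175)&(P[...,2]<.24)&(abs(P[...,0]-.61)<.1)&(abs(P[...,1]-.005)<.07)
    Q=P[o];print('handles',len(Q));print(Q[np.argsort(Q[:,0])].round(3)[::max(1,len(Q)//25)].tolist())
```

```text
top rail 133 yaw -0.0618 tilt 0.008 mean [0.6011 0.1788 0.0594] std 0.0005 y 0.1348 0.2216
top plate 141 yaw -0.0026 tilt 0.087 mean [0.5902 0.0073 0.0471] std 0.0037 y -0.0471 0.0615
top newdisc 170 yaw -0.037 tilt 0.039 mean [ 0.6148 -0.1595  0.1087] std 0.001 y -0.2182 -0.1053
top worn 57 yaw -0.0052 tilt 0.098 mean [0.6022 0.0145 0.1137] std 0.0013 y -0.0441 0.0586
handles 152
[[0.577, -0.014, 0.21], [0.577, -0.009, 0.209], [0.578, 0.008, 0.214], [0.579, 0.016, 0.214], [0.579, 0.003, 0.217], [0.58, 0.008, 0.216], [0.581, 0.013, 0.214], [0.582, -0.005, 0.213], [0.583, 0.018, 0.216], [0.585, 0.023, 0.212], [0.586, -0.015, 0.215], [0.586, -0.012, 0.213], [0.589, 0.005, 0.211], [0.621, 0.005, 0.187], [0.625, 0.005, 0.193], [0.627, 0.005, 0.194], [0.628, -0.014, 0.213], [0.629, -0.004, 0.214], [0.63, -0.001, 0.211], [0.631, 0.017, 0.214], [0.632, 0.019, 0.211], [0.633, 0.009, 0.214], [0.635, 0.009, 0.217], [0.636, -0.017, 0.214], [0.636, 0.021, 0.215], [0.639, 0.011, 0.212]]
scene rail 194 yaw -0.0554 tilt -0.007 mean [0.6171 0.1735 0.0597] std 0.0013 y 0.1301 0.2224
scene plate 247 y
[... 549 characters left out ...]
.592, -0.002, 0.204], [0.592, -0.015, 0.21], [0.592, -0.019, 0.212], [0.593, 0.017, 0.211], [0.593, 0.001, 0.188], [0.596, -0.002, 0.182], [0.598, -0.004, 0.188], [0.598, 0.001, 0.182], [0.6, -0.001, 0.181], [0.602, -0.003, 0.179], [0.624, -0.002, 0.187], [0.63, -0.003, 0.187], [0.632, -0.005, 0.193], [0.633, -0.002, 0.192], [0.634, -0.012, 0.213], [0.635, -0.024, 0.212], [0.636, -0.022, 0.215], [0.636, -0.005, 0.199], [0.638, -0.023, 0.21], [0.639, 0.017, 0.209], [0.64, -0.013, 0.209], [0.64, -0.005, 0.209], [0.64, -0.013, 0.206], [0.641, 0.012, 0.209], [0.641, -0.005, 0.206], [0.641, -0.022, 0.211], [0.642, 0.002, 0.21], [0.642, -0.019, 0.21], [0.642, -0.011, 0.21], [0.646, -0.006, 0.213]]
```

```bash
cat >> h.py <<'E'
def to(x,y,z,yaw,tilt=0):
    "print deltas to target TCP; yaw=world angle of tool x (tool down); tilt about tool y"
    from plant import manip
    s=manip.state();p=s["tool_pos"];r=rot(s["tool_rot"])
    T=R.from_euler('z',yaw)*R.from_euler('x',np.pi)*R.from_euler('y',tilt)
    d=r.inv().apply(np.array([x,y,z])-p);a=(r.inv()*T).as_rotvec()
    print('t',round(s['time'],2),'pos',p.round(4),'d',d.round(4),'a',a.round(4),'grip',round(s['gripper_width'],3),'F',s['contact_force'].round(1))
E
python3 -c "
from h import *;to(.61,.003,.29,-.01)"
```

```text
t 0.1 pos [0.2629 0.5664 0.2302] d [-0.3649  0.552  -0.0593] a [8.000e-04 1.800e-03 1.146e+00] grip 0.998 F [-0.   0.2  0.4]
```

```bash
python3 -m handwheel '[{"dx":-0.18,"dy":0.275,"dz":-0.04,"az":0.8},{"dx":-0.18,"dy":0.275,"dz":-0.04,"az":0.8},{"dx":-0.18,"dy":0.275,"dz":-0.04,"az":0.8},{"dx":-0.18,"dy":0.275,"dz":-0.04,"az":0.8},{"dx":-0.18,"dy":0.275,"dz":-0.04,"az":0.8}]' 0; python3 -c "
from h import *;to(.61,.003,.29,-.01)"
```

```text
t 0.1 pos [0.2629 0.5664 0.2302] d [-0.3649  0.552  -0.0593] a [8.000e-04 1.800e-03 1.146e+00] grip 0.998 F [-0.   0.2  0.4]invalid input at $[0]: expected keys dx, dy, dz, ax, ay, az
```

All keys are needed.

```bash
python3 -m handwheel '[{"dx":-0.18,"dy":0.275,"dz":-0.04,"ax":0,"ay":0,"az":0.8},{"dx":-0.18,"dy":0.275,"dz":-0.04,"ax":0,"ay":0,"az":0.8},{"dx":-0.18,"dy":0.275,"dz":-0.04,"ax":0,"ay":0,"az":0.8},{"dx":-0.18,"dy":0.275,"dz":-0.04,"ax":0,"ay":0,"az":0.8},{"dx":-0.18,"dy":0.275,"dz":-0.04,"ax":0,"ay":0,"az":0.8}]' 0; python3 -c "
from h import *;to(.61,.003,.29,-.01)"
```

```text
time: 0.72
tool_pos: [0.4276, 0.3015, 0.2689]
tool_rot: [0.0, 0.986, 0.166, -0.0]
contact_force: [0.8, 0.9, 0.4]
gripper_width: 1.001
t 0.72 pos [0.4276 0.3015 0.2689] d [ 0.0745  0.3418 -0.0211] a [1.000e-04 2.000e-04 3.439e-01] grip 1.001 F [0.8 0.9 0.4]
```

```bash
python3 -m handwheel '[{"dx":0.074,"dy":0.34,"dz":-0.02,"ax":0,"ay":0,"az":0.344},{"dx":0.074,"dy":0.34,"dz":-0.02,"ax":0,"ay":0,"az":0.344},{"dx":0.074,"dy":0.34,"dz":-0.02,"ax":0,"ay":0,"az":0.344},{"dx":0.074,"dy":0.34,"dz":-0.02,"ax":0,"ay":0,"az":0.344},{"dx":0.074,"dy":0.34,"dz":-0.02,"ax":0,"ay":0,"az":0.344}]' 0; python3 -m handwheel '[{"dx":0,"dy":0.03,"dz":0,"ax":0,"ay":0,"az":0},{"dx":0,"dy":0.03,"dz":0,"ax":0,"ay":0,"az":0},{"dx":0,"dy":0.03,"dz":0,"ax":0,"ay":0,"az":0}]'; python3 -c "
from h import *;to(.61,.003,.189,-.01)"
```

```text
time: 1.35
tool_pos: [0.5908, 0.0356, 0.2867]
tool_rot: [-0.0, 1.0, -0.004, -0.0]
contact_force: [-0.3, 0.3, 0.8]
gripper_width: 0.997
time: 1.72
tool_pos: [0.5897, 0.0081, 0.2865]
tool_rot: [-0.0, 1.0, -0.004, -0.0]
contact_force: [0.4, -0.1, 0.2]
gripper_width: 1.003
t 1.73 pos [0.5897 0.0081 0.2865] d [0.0204 0.005  0.0975] a [-0.0006  0.0008  0.0023] grip 1.003 F [ 0.4 -0.1  0.2]
```

```bash
python3 -m handwheel '[{"dx":0.02,"dy":0.005,"dz":0.02,"ax":0,"ay":0,"az":0.002},{"dx":0.02,"dy":0.005,"dz":0.04,"ax":0,"ay":0,"az":0.002},{"dx":0.02,"dy":0.005,"dz":0.04,"ax":0,"ay":0,"az":0.002}]' 0
python3 - <<'E'
from h import *
f=grab('scene','1');crop(f,250,130,400,250,5,'s1');f=grab('top','1');crop(f,220,130,420,250,4,'t1')
to(.61,.003,.189,-.01)
E
```

```text
time: 2.1
tool_pos: [0.6081, 0.0036, 0.2439]
tool_rot: [-0.0, 1.0, -0.004, -0.003]
contact_force: [-1.0, -0.1, 0.0]
gripper_width: 1.0
t 2.2 pos [0.6094 0.0031 0.2469] d [0.0006 0.0001 0.0579] a [-0.0002  0.0007  0.001 ] grip 0.997 F [ 0.1 -0.4  1.3]
```

View pics/s1.png

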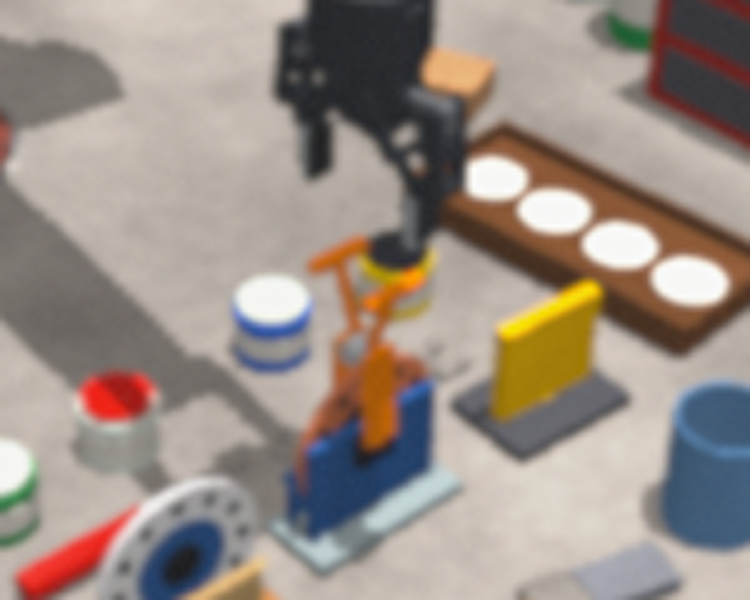

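View pics/t1.png

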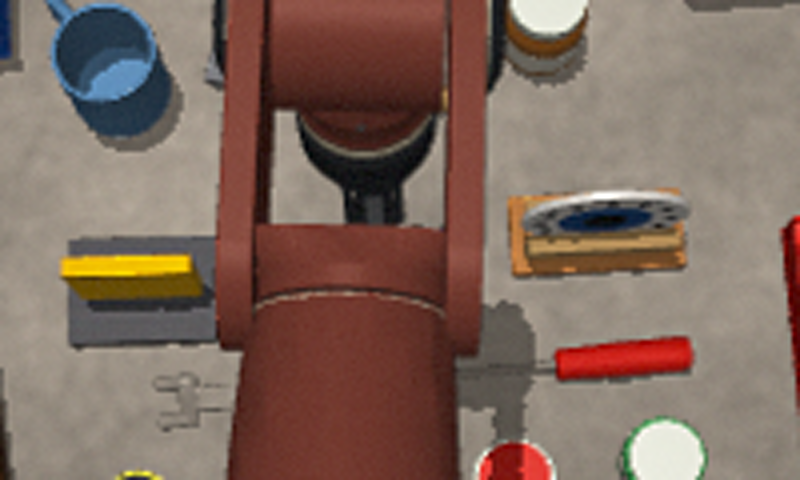

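```bash
python3 -m handwheel '[{"dx":0,"dy":0,"dz":0.03,"ax":0,"ay":0,"az":0},{"dx":0,"dy":0,"dz":0.06,"ax":0,"ay":0,"az":0},{"dx":0,"dy":0,"dz":0.06,"ax":0,"ay":0,"az":0},{"dx":0,"dy":0,"dz":0.06,"ax":0,"ay":0,"az":0}]' 0
python3 - <<'E'
from h import *
f=grab('scene','2');crop(f,280,130,380,230,6,'s2')
to(.61,.003,.187,-.01)
E
```

```text
time: 2.7
tool_pos: [0.6108, 0.0024, 0.1891]
tool_rot: [0.0, 1.0, -0.005, 0.001]
contact_force: [0.4, 0.6, -0.4]
gripper_width: 0.999
t 2.75 pos [0.6111 0.0023 0.1895] d [-0.0011 -0.0007  0.0025] a [ 0.0004 -0.0036  0.0001] grip 1.001 F [-0.1  1.1 -0.3]
```

View pics/s2.png

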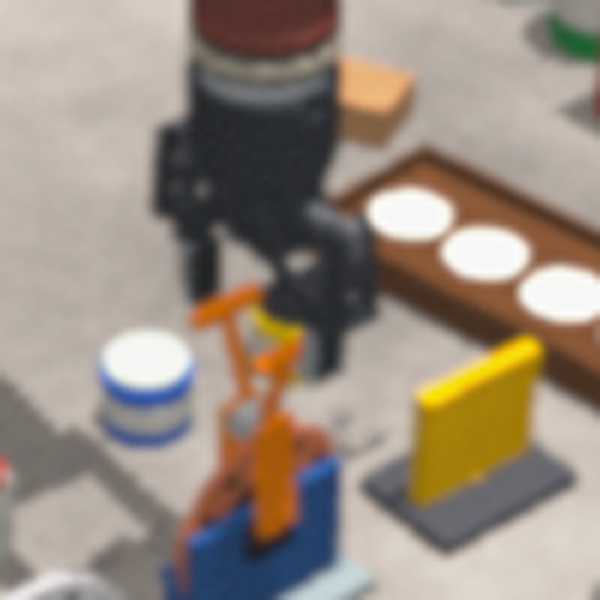

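```bash
python3 -m handwheel '[{"dx":0,"dy":0,"dz":0.002,"ax":0,"ay":0,"az":0},{"dx":0,"dy":0,"dz":0.002,"ax":0,"ay":0,"az":0},{"dx":0,"dy":0,"dz":0.002,"ax":0,"ay":0,"az":0},{"dx":0,"dy":0,"dz":0.002,"ax":0,"ay":0,"az":0},{"dx":0,"dy":0,"dz":0.002,"ax":0,"ay":0,"az":0}]' 255;python3 -m handwheel '[{"dx":0,"dy":0,"dz":0.0,"ax":0,"ay":0,"az":0},{"dx":0,"dy":0,"dz":0.0,"ax":0,"ay":0,"az":0},{"dx":0,"dy":0,"dz":0.0,"ax":0,"ay":0,"az":0}]' 255
python3 - <<'E'
from h import *
f=grab('scene','3');crop(f,280,130,380,230,6,'s3')
to(.61,.003,.187,-.01)
E
```

```text
time: 3.38
tool_pos: [0.61, 0.0024, 0.1852]
tool_rot: [-0.0, 1.0, -0.005, -0.0]
contact_force: [-1.6, 0.8, 0.6]
gripper_width: 0.376
time: 3.75
tool_pos: [0.61, 0.0023, 0.1852]
tool_rot: [0.0, 1.0, -0.005, 0.0]
contact_force: [-1.6, -0.1, 1.4]
gripper_width: 0.381
t 3.8 pos [0.61   0.0023 0.1852] d [-0.     -0.0007 -0.0018] a [ 0.0001 -0.0001 -0.    ] grip 0.379 F [-0.8  1.2  1.8]
```

View pics/s3.png

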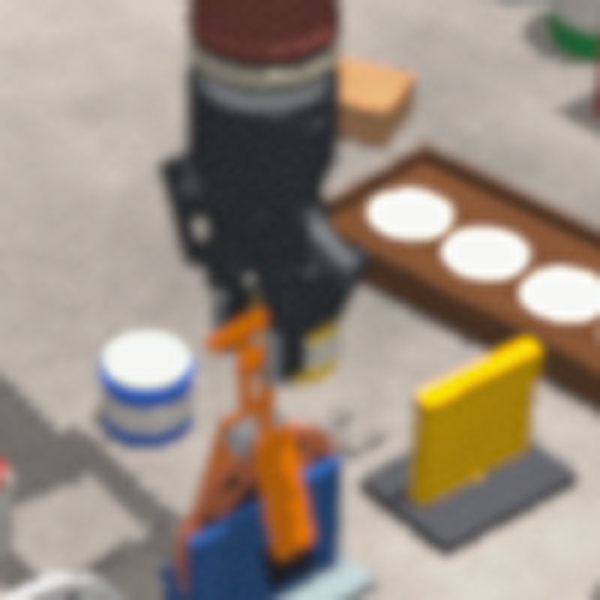

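```bash
python3 -m handwheel '[{"dx":0,"dy":0,"dz":-0.015,"ax":0,"ay":0,"az":0},{"dx":0,"dy":0,"dz":-0.035,"ax":0,"ay":0,"az":0},{"dx":0,"dy":0,"dz":-0.06,"ax":0,"ay":0,"az":0},{"dx":0,"dy":0,"dz":-0.085,"ax":0,"ay":0,"az":0},{"dx":0,"dy":0,"dz":-0.105,"ax":0,"ay":0,"az":0}]' 255;python3 -m handwheel '[{"dx":0,"dy":0,"dz":-0.005,"ax":0,"ay":0,"az":0},{"dx":0,"dy":0,"dz":-0.005,"ax":0,"ay":0,"az":0}]' 255
python3 - <<'E'
from h import *
f=grab('scene','4');crop(f,250,100,400,250,4,'s4')
to(.61,.177,.285,-.058)
E
```

```text
time: 4.42
tool_pos: [0.6105, 0.0023, 0.2929]
tool_rot: [0.0, 1.0, -0.005, 0.001]
contact_force: [0.2, 0.2, -1.9]
gripper_width: 0.376
time: 4.68
tool_pos: [0.61, 0.0023, 0.2951]
tool_rot: [0.0, 1.0, -0.005, 0.0]
contact_force: [-0.0, -0.7, -0.8]
gripper_width: 0.375
t 4.72 pos [0.6096 0.0023 0.2941] d [-0.0014 -0.1746  0.0091] a [-0.0001  0.0014  0.048 ] grip 0.379 F [-0.6 -0.1 -1. ]
```

View pics/s4.png

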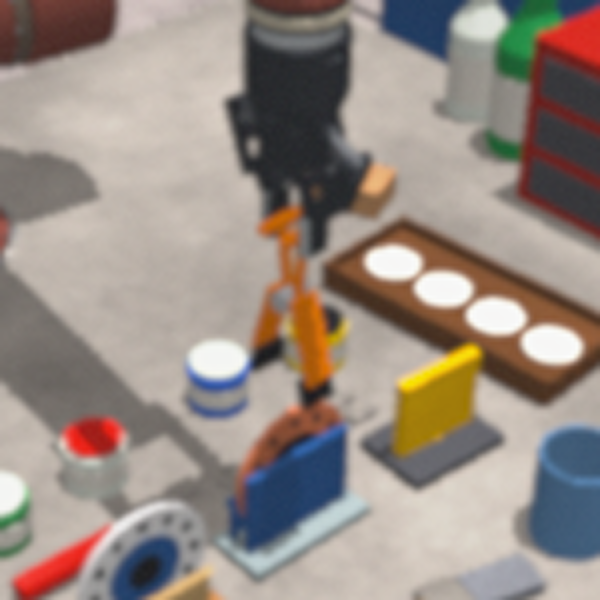

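```bash
python3 -m handwheel '[{"dx":0,"dy":-0.045,"dz":0,"ax":0,"ay":0,"az":0.048},{"dx":0,"dy":-0.09,"dz":0,"ax":0,"ay":0,"az":0.048},{"dx":-0.001,"dy":-0.14,"dz":0,"ax":0,"ay":0,"az":0.048},{"dx":-0.001,"dy":-0.1745,"dz":0,"ax":0,"ay":0,"az":0.048},{"dx":-0.001,"dy":-0.1745,"dz":0.01,"ax":0,"ay":0,"az":0.048}]' 255;python3 - <<'E'
from h import *
f=grab('scene','5');crop(f,280,80,420,220,4,'s5')
f=grab('top','5');crop(f,160,100,360,240,4,'t5')
to(.609,.177,.185,-.058)
E
```

```text
time: 5.35
tool_pos: [0.6103, 0.1791, 0.2841]
tool_rot: [-0.0, 1.0, -0.027, -0.0]
contact_force: [1.1, -0.1, -2.3]
gripper_width: 0.381
t 5.45 pos [0.6095 0.1766 0.2818] d [-0.0001 -0.0006  0.0968] a [0.0017 0.0049 0.0005] grip 0.377 F [ 0.2  0.4 -1.6]
```

View pics/s5.png

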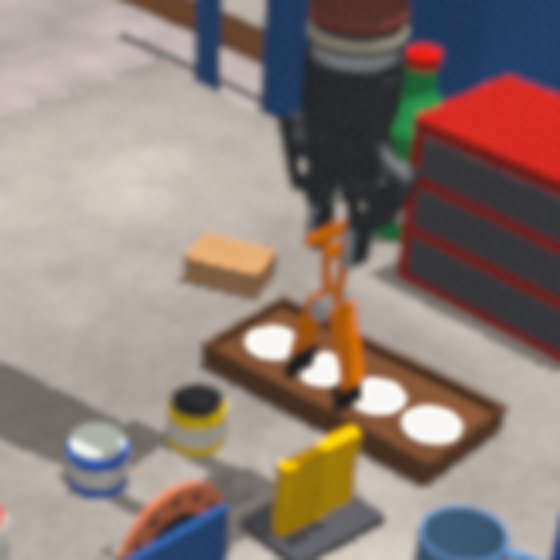

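View pics/t5.png

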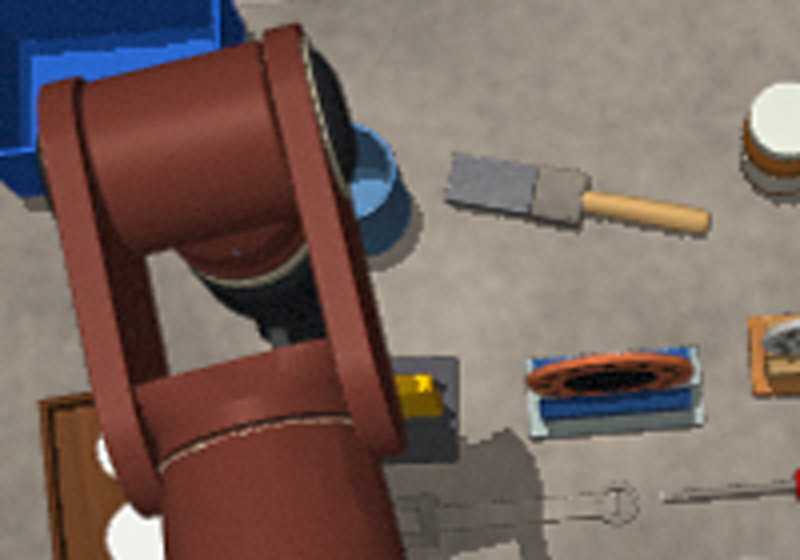

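```bash
python3 -m handwheel '[{"dx":0,"dy":0,"dz":0.025,"ax":0,"ay":0.003,"az":0},{"dx":0,"dy":0,"dz":0.055,"ax":0,"ay":0.003,"az":0},{"dx":0,"dy":0,"dz":0.085,"ax":0,"ay":0.003,"az":0},{"dx":0,"dy":0,"dz":0.097,"ax":0,"ay":0.003,"az":0},{"dx":0,"dy":0,"dz":0.097,"ax":0,"ay":0.003,"az":0}]' 255;python3 - <<'E'
from h import *
f=grab('scene','6');crop(f,280,100,420,240,4,'s6')
to(.609,.177,.185,-.058)
E
```

```text
time: 6.08
tool_pos: [0.6102, 0.1759, 0.1869]
tool_rot: [0.0, 1.0, -0.03, 0.0]
contact_force: [0.1, 0.8, -1.3]
gripper_width: 0.38
t 6.12 pos [0.611  0.1763 0.1885] d [-0.0021 -0.0006  0.0035] a [ 0.     -0.0033 -0.0008] grip 0.381 F [-0.3  0.7 -1.4]
```

View pics/s6.png

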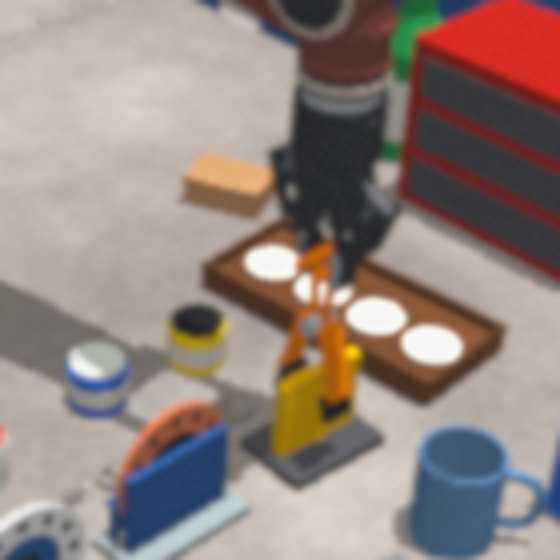

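```bash
python3 -m handwheel '[{"dx":-0.002,"dy":0,"dz":0.003,"ax":0,"ay":0,"az":0},{"dx":-0.002,"dy":0,"dz":0.003,"ax":0,"ay":0,"az":0},{"dx":-0.002,"dy":0,"dz":0.003,"ax":0,"ay":0,"az":0}]' 255;
python3 -m handwheel '[{"dx":0,"dy":0,"dz":0,"ax":0,"ay":0,"az":0},{"dx":0,"dy":0,"dz":0,"ax":0,"ay":0,"az":0}]' 120;
python3 -m handwheel '[{"dx":0,"dy":0,"dz":0,"ax":0,"ay":0,"az":0},{"dx":0,"dy":0,"dz":0,"ax":0,"ay":0,"az":0},{"dx":0,"dy":0,"dz":0,"ax":0,"ay":0,"az":0}]' 70;
python3 -m handwheel '[{"dx":0,"dy":0,"dz":0,"ax":0,"ay":0,"az":0},{"dx":0,"dy":0,"dz":0,"ax":0,"ay":0,"az":0},{"dx":0,"dy":0,"dz":0,"ax":0,"ay":0,"az":0}]' 0
python3 - <<'E'
from h import *
f=grab('scene','7');crop(f,280,100,420,240,4,'s7')
to(.609,.177,.285,-.058)
E
```

```text
time: 6.5
tool_pos: [0.609, 0.1771, 0.1857]
tool_rot: [-0.0, 1.0, -0.029, 0.002]
contact_force: [-1.0, -0.3, -0.7]
gripper_width: 0.381
time: 6.75
tool_pos: [0.6088, 0.177, 0.1851]
tool_rot: [0.0, 1.0, -0.029, 0.002]
contact_force: [0.8, 0.7, -0.7]
gripper_width: 0.531
time: 7.12
tool_pos: [0.6092, 0.1769, 0.1851]
tool_rot: [0.0, 1.0, -0.029, 0.002]
contact_force: [2.7, -0.2, -2.5]
gripper_width: 0.727
time: 7.5
tool_pos: [0.6086, 0.177, 0.1852]
tool_rot: [0.0, 1.0, -0.029, 0.001]
contact_force: [-0.7, -0.2, 0.7]
gripper_width: 1.0
t 7.55 pos [0.6087 0.177  0.1852] d [ 0.0006 -0.     -0.0998] a [-0.0001 -0.003   0.0001] grip 0.999 F [-0.8  0.4  0.5]
```

View pics/s7.png

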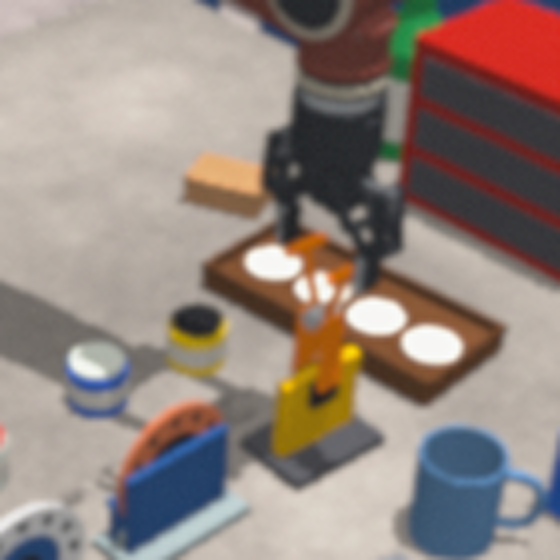

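```bash
python3 -m handwheel '[{"dx":0,"dy":0,"dz":-0.02,"ax":0,"ay":0,"az":0},{"dx":0,"dy":0,"dz":-0.05,"ax":0,"ay":0,"az":0},{"dx":0,"dy":0,"dz":-0.08,"ax":0,"ay":0,"az":0},{"dx":0,"dy":0,"dz":-0.1,"ax":0,"ay":0,"az":0}]' 0
python3 - <<'E'
from h import *
t=grab('top','8');s=grab('scene','8');crop(s,280,100,420,240,4,'s8')
for f,nm in((t,'top'),(s,'scene')):
    P=cloud(f)
    for zl,zh in((.095,.105),(.105,.115),(.115,.125),(.125,.136)):
        b=(P[...,2]>zl)&(P[...,2]<zh)&(abs(P[...,0]-.6)<.06)&(abs(P[...,1]-.003)<.07);Q=P[b]
        print(nm,zl,len(Q),np.median(Q,0).round(4),Q.min(0).round(4),Q.max(0).round(4))
to(.61,.003,.2,-.01)
E
```

```text
time: 8.05
tool_pos: [0.6091, 0.1771, 0.2887]
tool_rot: [-0.0, 1.0, -0.029, 0.003]
contact_force: [-0.9, 0.2, 0.4]
gripper_width: 0.998
top 0.095 43 [0.5999 0.009  0.0995] [ 0.5984 -0.0481  0.095 ] [0.6142 0.0645 0.1049]
top 0.105 41 [0.6005 0.0115 0.109 ] [ 0.5988 -0.0415  0.1052] [0.6056 0.0585 0.115 ]
top 0.115 38 [0.6002 0.0044 0.1199] [ 0.5989 -0.0354  0.1152] [0.6054 0.0497 0.1248]
top 0.125 54 [0.602  0.0068 0.1295] [ 0.5985 -0.0189  0.1252] [0.6057 0.0383 0.1354]
scene 0.095 65 [0.6085 0.0038 0.0996] [ 0.6016 -0.047   0.095 ] [0.6125 0.057  0.1049]
scene 0.105 50 [ 0.6082 -0.0014  0.1103] [ 0.6013 -0.0428  0.1053] [0.6112 0.0477 0.1149]
scene 0.115 50 [0.6073 0.003  0.1209] [ 0.6015 -0.0313  0.1151] [0.6114 0.0432 0.1247]
scene 0.125 22 [6.070e-01 4.000e-04 1.285e-01] [ 0.5992 -0.0175  0.1255] [0.6105 0.0282 0.1324]
t 8.15 pos [0.6098 0.1772 0.2894] d [0.0094 0.1741 0.0893] a [-0.0012 -0.0094 -0.048 ] grip 1.002 F [-0.3  0.2  0.3]
```

View pics/s8.png

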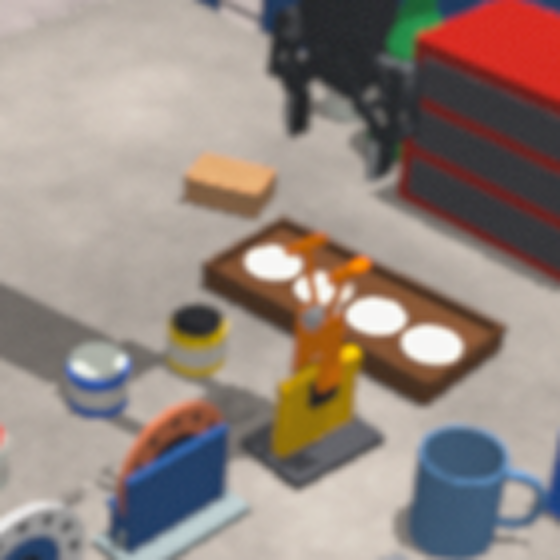

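```bash
python3 -m handwheel '[{"dx":0.0,"dy":0.06,"dz":0,"ax":0,"ay":0,"az":-0.048},{"dx":0.003,"dy":0.12,"dz":0,"ax":0,"ay":0,"az":-0.048},{"dx":0.003,"dy":0.174,"dz":0.03,"ax":0,"ay":0,"az":-0.048},{"dx":0.003,"dy":0.174,"dz":0.08,"ax":0,"ay":0,"az":-0.048},{"dx":0.003,"dy":0.174,"dz":0.12,"ax":0,"ay":0,"az":-0.048}]' 0
python3 - <<'E'
from h import *
to(.604,.003,.106,-.01)
E
```

```text
time: 8.78
tool_pos: [0.6003, 0.0021, 0.1617]
tool_rot: [-0.0, 1.0, -0.006, -0.0]
contact_force: [0.4, -0.6, -0.1]
gripper_width: 1.002
t 8.78 pos [0.6003 0.0021 0.1617] d [ 0.0037 -0.0009  0.0557] a [-0.0003  0.0002 -0.0019] grip 1.002 F [ 0.4 -0.6 -0.1]
```

```bash
python3 -m handwheel '[{"dx":0.004,"dy":0,"dz":0.02,"ax":0,"ay":0,"az":0},{"dx":0.004,"dy":0,"dz":0.04,"ax":0,"ay":0,"az":0},{"dx":0.004,"dy":0,"dz":0.058,"ax":0,"ay":0,"az":0},{"dx":0.004,"dy":0,"dz":0.058,"ax":0,"ay":0,"az":0}]' 0
python3 - <<'E'
from h import *
to(.604,.003,.106,-.01)
E
```

```text
time: 9.28
tool_pos: [0.6051, 0.0033, 0.1056]
tool_rot: [-0.0, 1.0, -0.005, 0.0]
contact_force: [-0.3, 0.4, 0.3]
gripper_width: 1.0
t 9.28 pos [0.6051 0.0033 0.1056] d [-0.0011  0.0003 -0.0004] a [-0.0001 -0.0006  0.0003] grip 1.0 F [-0.3  0.4  0.3]
```

```bash
python3 -m handwheel '[{"dx":-0.001,"dy":0,"dz":0,"ax":0,"ay":0,"az":0},{"dx":-0.001,"dy":0,"dz":0,"ax":0,"ay":0,"az":0},{"dx":-0.001,"dy":0,"dz":0,"ax":0,"ay":0,"az":0},{"dx":-0.001,"dy":0,"dz":0,"ax":0,"ay":0,"az":0},{"dx":-0.001,"dy":0,"dz":0,"ax":0,"ay":0,"az":0}]' 255
python3 -m handwheel '[{"dx":0,"dy":0,"dz":0,"ax":0,"ay":0,"az":0},{"dx":0,"dy":0,"dz":0,"ax":0,"ay":0,"az":0},{"dx":0,"dy":0,"dz":0,"ax":0,"ay":0,"az":0},{"dx":0,"dy":0,"dz":0,"ax":0,"ay":0,"az":0}]' 255
python3 - <<'E'
from h import *
to(.604,.003,.106,-.01)
E
```

```text
time: 9.9
tool_pos: [0.6051, 0.003, 0.1075]
tool_rot: [0.0, 1.0, -0.005, 0.002]
contact_force: [0.1, -0.2, 2.3]
gripper_width: 0.057
time: 10.4
tool_pos: [0.6051, 0.003, 0.1074]
tool_rot: [0.0, 1.0, -0.005, 0.002]
contact_force: [-0.4, -0.4, 4.0]
gripper_width: 0.053
t 10.4 pos [0.6051 0.003  0.1074] d [-0.0011 -0.      0.0014] a [ 0.0003 -0.0036 -0.    ] grip 0.053 F [-0.4 -0.4  4. ]
```

```bash
python3 -m handwheel '[{"dx":0,"dy":0,"dz":-0.01,"ax":0,"ay":0,"az":0},{"dx":0,"dy":0,"dz":-0.03,"ax":0,"ay":0,"az":0},{"dx":0,"dy":0,"dz":-0.06,"ax":0,"ay":0,"az":0},{"dx":0,"dy":0,"dz":-0.09,"ax":0,"ay":0,"az":0},{"dx":0,"dy":0,"dz":-0.12,"ax":0,"ay":0,"az":0}]' 255
python3 - <<'E'
from h import *
t=load('/tmp/top0.npz')
q=np.array([at(t,u,v,.045) for u,v in((417,184),(476,182),(487,275),(424,279))]);print(q.round(3),q.mean(0).round(3))
f=grab('scene','9');crop(f,240,100,380,260,4,'s9')
to(.47,-.37,.23,-.05)
E
```

```text
time: 11.02
tool_pos: [0.6045, 0.0031, 0.2291]
tool_rot: [0.0, 1.0, -0.005, 0.002]
contact_force: [-0.8, 0.9, -1.6]
gripper_width: 0.055
[[ 0.611 -0.298  0.045]
 [ 0.601 -0.469  0.045]
 [ 0.334 -0.455  0.045]
 [ 0.339 -0.28   0.045]] [ 0.471 -0.376  0.045]
t 11.07 pos [0.6067 0.0029 0.2346] d [-0.1331  0.3742  0.0034] a [ 0.0008 -0.0118  0.0401] grip 0.061 F [ 2.1 -0.4  1.6]
```

View pics/s9.png

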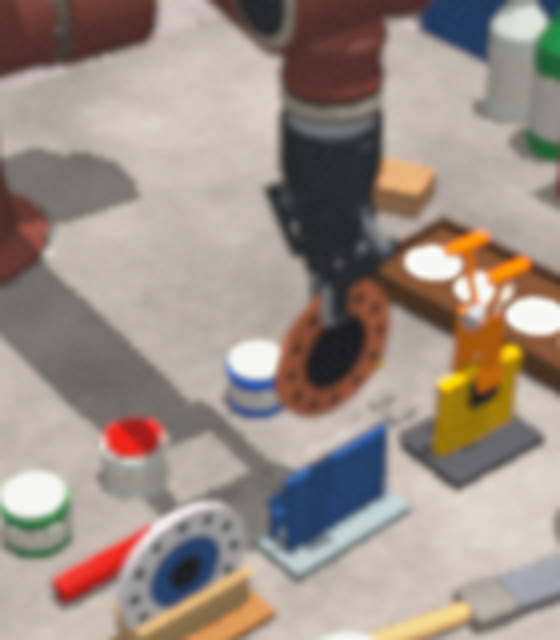

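```bash
python3 -m handwheel '[{"dx":-0.03,"dy":0.02,"dz":0,"ax":0,"ay":0,"az":0.04},{"dx":-0.065,"dy":0.06,"dz":0,"ax":0,"ay":0,"az":0.04},{"dx":-0.1,"dy":0.11,"dz":0,"ax":0,"ay":0,"az":0.04},{"dx":-0.125,"dy":0.165,"dz":0,"ax":0,"ay":0,"az":0.04},{"dx":-0.133,"dy":0.22,"dz":0,"ax":0,"ay":0,"az":0.04}]' 255
python3 -m handwheel '[{"dx":0,"dy":0.05,"dz":0,"ax":0,"ay":0,"az":0},{"dx":0,"dy":0.1,"dz":0,"ax":0,"ay":0,"az":0},{"dx":0,"dy":0.14,"dz":0,"ax":0,"ay":0,"az":0},{"dx":0,"dy":0.156,"dz":0,"ax":0,"ay":0,"az":0},{"dx":0,"dy":0.156,"dz":0,"ax":0,"ay":0,"az":0}]' 255
python3 - <<'E'
from h import *
to(.47,-.376,.115,-.05)
E
```

```text
time: 11.7
tool_pos: [0.468, -0.2169, 0.2271]
tool_rot: [0.0, 1.0, -0.025, 0.002]
contact_force: [0.9, -0.3, -1.1]
gripper_width: 0.057
time: 12.32
tool_pos: [0.4614, -0.3715, 0.2265]
tool_rot: [-0.0, 1.0, -0.026, 0.001]
contact_force: [-0.4, 0.8, -1.7]
gripper_width: 0.06
t 12.32 pos [ 0.4614 -0.3715  0.2265] d [0.0085 0.0041 0.1115] a [-0.0009 -0.0028 -0.001 ] grip 0.06 F [-0.4  0.8 -1.7]
```

```bash
python3 -m handwheel '[{"dx":0.008,"dy":0.004,"dz":0.04,"ax":0,"ay":0.1,"az":0},{"dx":0.008,"dy":0.004,"dz":0.07,"ax":0,"ay":0.2,"az":0},{"dx":0.008,"dy":0.004,"dz":0.1,"ax":0,"ay":0.3,"az":0},{"dx":0.008,"dy":0.004,"dz":0.118,"ax":0,"ay":0.3,"az":0},{"dx":0.008,"dy":0.004,"dz":0.118,"ax":0,"ay":0.3,"az":0}]' 255
python3 - <<'E'
from h import *
f=grab('scene','10');crop(f,130,160,330,310,4,'s10')
to(.47,-.376,.115,-.05)
E
```

```text
time: 12.95
tool_pos: [0.4695, -0.3742, 0.1074]
tool_rot: [0.003, 0.988, -0.024, 0.15]
contact_force: [-0.8, -1.3, -1.9]
gripper_width: 0.051
t 13.0 pos [ 0.4705 -0.3754  0.1093] d [ 0.0012  0.0006 -0.0056] a [ 0.     -0.3027  0.0013] grip 0.055 F [ 0.2  0.1 -0.7]
```

View pics/s10.png

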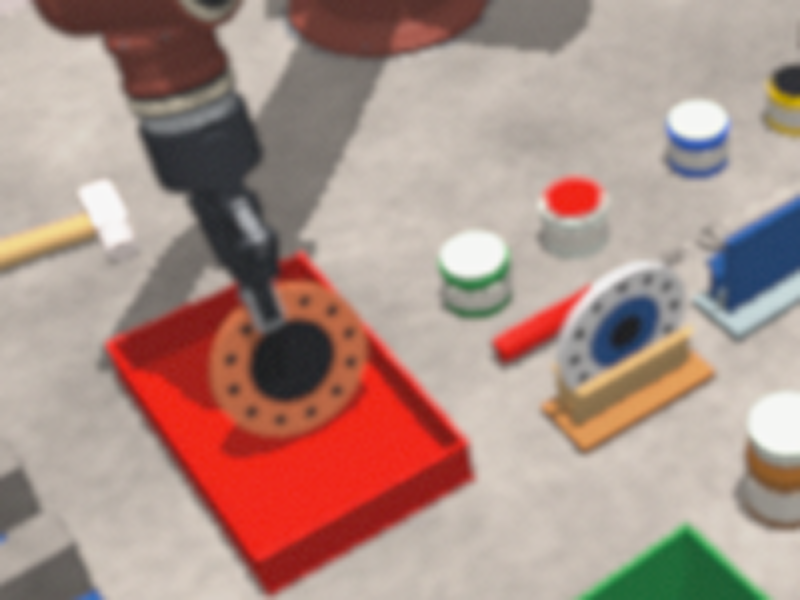

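```bash
python3 -m handwheel '[{"dx":0,"dy":0,"dz":0.008,"ax":0,"ay":0,"az":0},{"dx":0,"dy":0,"dz":0.008,"ax":0,"ay":0,"az":0}]' 255
python3 -m handwheel '[{"dx":0,"dy":0,"dz":0,"ax":0,"ay":0,"az":0},{"dx":0,"dy":0,"dz":0,"ax":0,"ay":0,"az":0},{"dx":0,"dy":0,"dz":0,"ax":0,"ay":0,"az":0},{"dx":0,"dy":0,"dz":0,"ax":0,"ay":0,"az":0}]' 170
python3 -m handwheel '[{"dx":0,"dy":0,"dz":-0.02,"ax":0,"ay":0,"az":0},{"dx":0,"dy":0,"dz":-0.05,"ax":0,"ay":0,"az":0},{"dx":0,"dy":0,"dz":-0.09,"ax":0,"ay":0,"az":0},{"dx":0,"dy":0,"dz":-0.13,"ax":0,"ay":0,"az":0}]' 170
python3 - <<'E'
from h import *
f=grab('scene','11');crop(f,130,160,330,310,4,'s11')
to(.619,-.163,.25,-.039)
E
```

```text
time: 13.25
tool_pos: [0.4728, -0.3761, 0.1016]
tool_rot: [0.004, 0.988, -0.024, 0.151]
contact_force: [0.5, 0.2, -1.0]
gripper_width: 0.058
time: 13.75
tool_pos: [0.4721, -0.3761, 0.1013]
tool_rot: [0.004, 0.988, -0.025, 0.151]
contact_force: [-0.7, 0.5, -0.4]
gripper_width: 0.332
time: 14.25
tool_pos: [0.4328, -0.374, 0.2279]
tool_rot: [0.004, 0.988, -0.025, 0.151]
contact_force: [-0.4, -0.7, -0.7]
gripper_width: 0.337
t 14.3 pos [ 0.4337 -0.3764  0.2349] d [ 0.1711 -0.2224  0.0369] a [ 0.011  -0.3101 -0.0103] grip 0.33 F [ 1.5 -2.4  4.3]
```

View pics/s11.png

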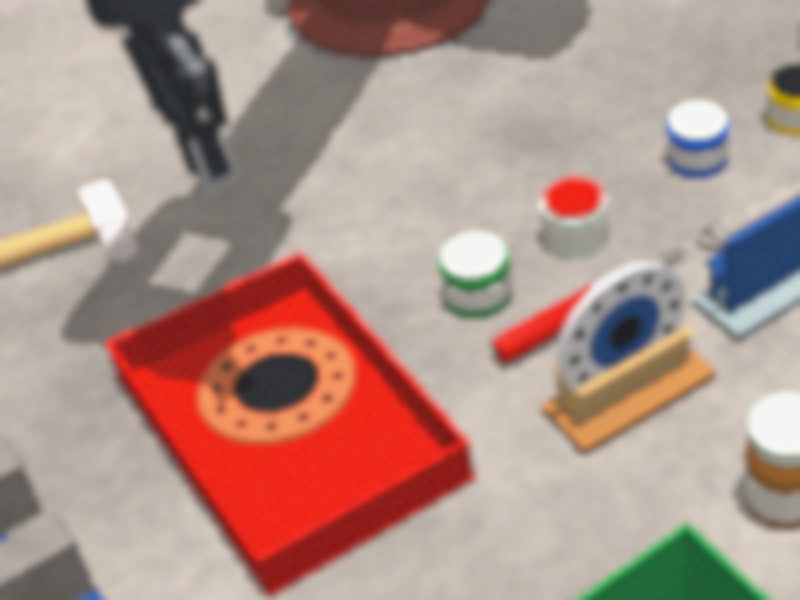

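```bash
python3 -m handwheel '[{"dx":0.04,"dy":-0.04,"dz":0.005,"ax":0,"ay":-0.16,"az":-0.005},{"dx":0.08,"dy":-0.09,"dz":0.015,"ax":0,"ay":-0.31,"az":-0.01},{"dx":0.12,"dy":-0.14,"dz":0.03,"ax":0,"ay":-0.31,"az":-0.01},{"dx":0.155,"dy":-0.19,"dz":0.035,"ax":0.01,"ay":-0.31,"az":-0.01},{"dx":0.171,"dy":-0.222,"dz":0.037,"ax":0.01,"ay":-0.31,"az":-0.01}]' 0
python3 -m handwheel '[{"dx":0,"dy":0,"dz":0,"ax":0,"ay":0,"az":0},{"dx":0,"dy":0,"dz":0,"ax":0,"ay":0,"az":0}]' 0
python3 - <<'E'
from h import *
f=grab('scene','12');crop(f,220,160,370,310,4,'s12')
P=cloud(f)
d=(P[...,2]>.1)&(P[...,2]<.134)&(abs(P[...,0]-.61)<.05)&(abs(P[...,1]+.16)<.07);Q=P[d];print(Q.mean(0),Q[:,1].min(),Q[:,1].max())
to(.619,-.163,.106,-.039)
E
```

```text
time: 14.92
tool_pos: [0.6201, -0.1589, 0.2424]
tool_rot: [-0.004, 1.0, -0.019, -0.002]
contact_force: [0.2, -0.6, 0.8]
gripper_width: 1.0
time: 15.18
tool_pos: [0.6182, -0.1615, 0.2416]
tool_rot: [-0.004, 1.0, -0.019, -0.003]
contact_force: [-0.1, -0.2, 0.3]
gripper_width: 0.998
[ 0.62238755 -0.16757776  0.11416945] -0.21649463983778133 -0.11485729962470759
t 15.22 pos [ 0.618  -0.1619  0.2414] d [0.002  0.0021 0.1353] a [-0.0078  0.0065 -0.0009] grip 0.999 F [-0.4  0.4  0.1]
```

View pics/s12.png

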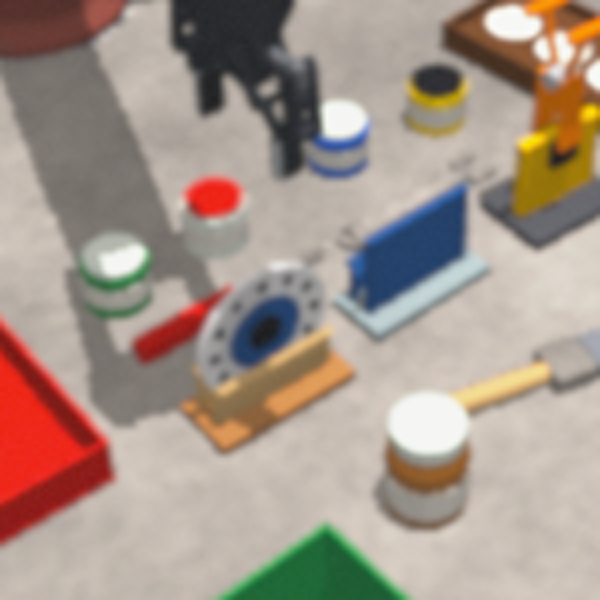

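```bash
python3 -m handwheel '[{"dx":0.001,"dy":0.001,"dz":0.04,"ax":-0.008,"ay":0.006,"az":0},{"dx":0.001,"dy":0.001,"dz":0.085,"ax":-0.008,"ay":0.006,"az":0},{"dx":0.001,"dy":0.001,"dz":0.12,"ax":-0.008,"ay":0.006,"az":0},{"dx":0.001,"dy":0.001,"dz":0.135,"ax":-0.008,"ay":0.006,"az":0},{"dx":0.001,"dy":0.001,"dz":0.135,"ax":-0.008,"ay":0.006,"az":0}]' 0
python3 - <<'E'
from h import *
to(.619,-.163,.106,-.039)
E
```

```text
time: 15.85
tool_pos: [0.6177, -0.1616, 0.1052]
tool_rot: [-0.0, 1.0, -0.02, -0.001]
contact_force: [-0.1, 0.8, 1.3]
gripper_width: 1.002
t 15.85 pos [ 0.6177 -0.1616  0.1052] d [ 0.0014  0.0014 -0.0008] a [-0.0008  0.0026 -0.001 ] grip 1.002 F [-0.1  0.8  1.3]
```

```bash
python3 -m handwheel '[{"dx":0.001,"dy":0.001,"dz":0,"ax":0,"ay":0,"az":0},{"dx":0.001,"dy":0.001,"dz":0,"ax":0,"ay":0,"az":0},{"dx":0.001,"dy":0.001,"dz":0,"ax":0,"ay":0,"az":0},{"dx":0.001,"dy":0.001,"dz":0,"ax":0,"ay":0,"az":0},{"dx":0.001,"dy":0.001,"dz":0,"ax":0,"ay":0,"az":0}]' 255
python3 -m handwheel '[{"dx":0,"dy":0,"dz":0,"ax":0,"ay":0,"az":0},{"dx":0,"dy":0,"dz":0,"ax":0,"ay":0,"az":0},{"dx":0,"dy":0,"dz":0,"ax":0,"ay":0,"az":0}]' 255
python3 -m handwheel '[{"dx":0,"dy":0,"dz":-0.01,"ax":0,"ay":0,"az":0},{"dx":0,"dy":0,"dz":-0.03,"ax":0,"ay":0,"az":0},{"dx":0,"dy":0,"dz":-0.06,"ax":0,"ay":0,"az":0},{"dx":0,"dy":0,"dz":-0.09,"ax":0,"ay":0,"az":0},{"dx":0,"dy":0,"dz":-0.12,"ax":0,"ay":0,"az":0}]' 255
python3 - <<'E'
from h import *
f=grab('scene','13');crop(f,220,120,370,270,4,'s13')
to(.604,.003,.226,-.01)
E
```

```text
time: 16.48
tool_pos: [0.6197, -0.1619, 0.1063]
tool_rot: [-0.0, 1.0, -0.019, -0.0]
contact_force: [-0.3, 0.1, 2.3]
gripper_width: 0.056
time: 16.85
tool_pos: [0.6196, -0.1619, 0.1062]
tool_rot: [-0.0, 1.0, -0.019, -0.0]
contact_force: [-0.4, 0.0, 3.2]
gripper_width: 0.056
time: 17.48
tool_pos: [0.6194, -0.162, 0.2281]
tool_rot: [0.0, 1.0, -0.019, -0.0]
contact_force: [-0.3, 0.2, -2.8]
gripper_width: 0.057
t 17.52 pos [ 0.6215 -0.1628  0.2337] d [-0.024 -0.165  0.007] a [ 0.0028 -0.007  -0.0286] grip 0.058 F [ 0.7 -0.9  2.6]
```

View pics/s13.png

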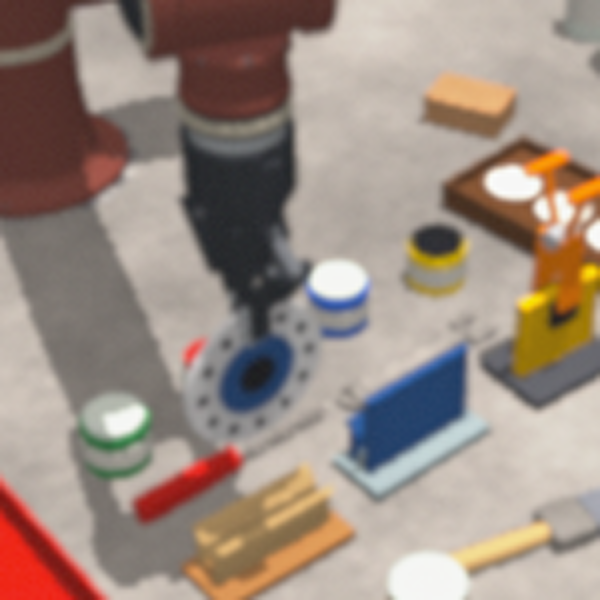

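```bash
python3 -m handwheel '[{"dx":-0.005,"dy":-0.04,"dz":0,"ax":0.001,"ay":-0.003,"az":-0.029},{"dx":-0.01,"dy":-0.085,"dz":0,"ax":0.001,"ay":-0.003,"az":-0.029},{"dx":-0.016,"dy":-0.13,"dz":0,"ax":0.001,"ay":-0.003,"az":-0.029},{"dx":-0.02,"dy":-0.158,"dz":0,"ax":0.001,"ay":-0.003,"az":-0.029},{"dx":-0.0225,"dy":-0.165,"dz":0,"ax":0.001,"ay":-0.003,"az":-0.029}]' 255
python3 -m handwheel '[{"dx":0,"dy":0,"dz":0,"ax":0,"ay":0,"az":0},{"dx":0,"dy":0,"dz":0,"ax":0,"ay":0,"az":0},{"dx":0,"dy":0,"dz":0,"ax":0,"ay":0,"az":0}]' 255
python3 - <<'E'
from h import *
to(.6035,.0035,.156,-.01)
f=grab('scene','14');crop(f,250,120,400,270,4,'s14')
P=cloud(f);b=(abs(P[...,0]-.604)<.04)&(abs(P[...,1]-.003)<.07)&(P[...,2]>.14)&(P[...,2]<.24)&(f["image"].min(-1)>120)
Q=P[b];print(len(Q),Q.mean(0),Q.min(0),Q.max(0));A=np.c_[np.ones(len(Q)),Q[:,1]-.003,Q[:,2]-.18];print(np.linalg.lstsq(A,Q[:,0],rcond=None)[0])
E
```

```text
time: 18.15
tool_pos: [0.6031, 0.0053, 0.2261]
tool_rot: [-0.001, 1.0, -0.004, -0.002]
contact_force: [0.5, 0.1, -1.5]
gripper_width: 0.058
time: 18.52
tool_pos: [0.6036, 0.0028, 0.2258]
tool_rot: [-0.001, 1.0, -0.006, -0.002]
contact_force: [0.5, -0.5, -0.7]
gripper_width: 0.055
t 18.52 pos [0.6036 0.0028 0.2258] d [ 0.0002 -0.0006  0.0698] a [-0.0012  0.0041 -0.0011] grip 0.055 F [ 0.5 -0.5 -0.7]
322 [ 0.60560874 -0.00427732  0.19061568] [ 0.59763245 -0.05977339  0.14007904] [0.61023545 0.06037121 0.23953574]
[ 0.60579584  0.01608929 -0.00659567]
```

View pics/s14.png

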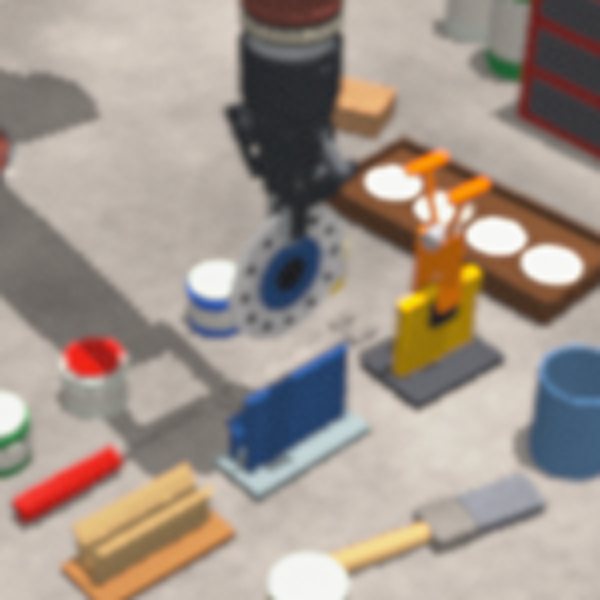

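```bash
python3 -m handwheel '[{"dx":0.001,"dy":-0.001,"dz":0.03,"ax":0,"ay":0.004,"az":0},{"dx":0.001,"dy":-0.001,"dz":0.06,"ax":0,"ay":0.004,"az":0},{"dx":0.001,"dy":-0.001,"dz":0.075,"ax":0,"ay":0.004,"az":0},{"dx":0.001,"dy":-0.001,"dz":0.085,"ax":0,"ay":0.004,"az":0},{"dx":0.001,"dy":-0.001,"dz":0.09,"ax":0,"ay":0.004,"az":0}]' 255
python3 -m handwheel '[{"dx":0,"dy":0,"dz":0.008,"ax":0,"ay":0,"az":0},{"dx":0,"dy":0,"dz":0.016,"ax":0,"ay":0,"az":0}]' 255
python3 - <<'E'
from h import *
to(.6045,.0035,.107,-.01)
E
```

```text
time: 19.2
tool_pos: [0.6045, 0.0048, 0.1361]
tool_rot: [-0.001, 1.0, -0.005, 0.0]
contact_force: [-0.7, -0.4, -0.7]
gripper_width: 0.056
time: 19.45
tool_pos: [0.6046, 0.0049, 0.1202]
tool_rot: [-0.001, 1.0, -0.005, 0.001]
contact_force: [-0.4, 0.3, -1.3]
gripper_width: 0.055
t 19.45 pos [0.6046 0.0049 0.1202] d [-0.0001  0.0014  0.0132] a [-0.0013 -0.0014  0.0004] grip 0.055 F [-0.4  0.3 -1.3]
```

Bottom is at about 26 mm, inside the slot with no contact forces. Continue.

```bash
python3 -m handwheel '[{"dx":0,"dy":0.001,"dz":0.007,"ax":0,"ay":0,"az":0},{"dx":0,"dy":0.001,"dz":0.011,"ax":0,"ay":0,"az":0},{"dx":0,"dy":0.001,"dz":0.014,"ax":0,"ay":0,"az":0},{"dx":0,"dy":0.001,"dz":0.014,"ax":0,"ay":0,"az":0}]' 255
python3 - <<'E'
from h import *
to(.6045,.0035,.107,-.01)
f=grab('scene','15');crop(f,280,140,360,220,7,'s15')
E
```

```text
time: 19.95
tool_pos: [0.6044, 0.0039, 0.1063]
tool_rot: [-0.001, 1.0, -0.005, 0.0]
contact_force: [-0.9, -1.1, -0.9]
gripper_width: 0.057
t 19.95 pos [0.6044 0.0039 0.1063] d [ 0.0001  0.0004 -0.0007] a [-0.0013 -0.0007  0.0004] grip 0.057 F [-0.9 -1.1 -0.9]
```

View pics/s15.png

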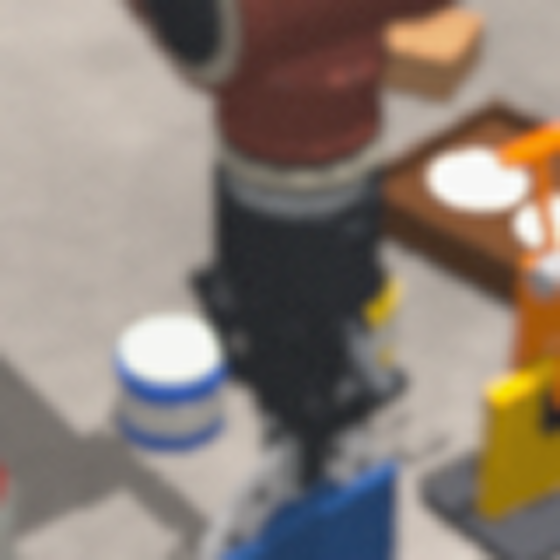

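```bash
python3 -m handwheel '[{"dx":0.001,"dy":0,"dz":0.001,"ax":0,"ay":-0.02,"az":0},{"dx":0.002,"dy":0,"dz":0.001,"ax":0,"ay":-0.025,"az":0},{"dx":0.002,"dy":0,"dz":0.001,"ax":0,"ay":-0.025,"az":0}]' 255
python3 - <<'E'
from h import *
to(.6045,.0035,.107,-.01)
E
```

```text
time: 20.38
tool_pos: [0.607, 0.0039, 0.1061]
tool_rot: [-0.001, 1.0, -0.005, -0.012]
contact_force: [-0.3, 0.1, 6.4]
gripper_width: 0.06
t 20.38 pos [0.607  0.0039 0.1061] d [-0.0025  0.0004 -0.0008] a [-0.0013  0.024   0.0004] grip 0.06 F [-0.3  0.1  6.4]
```

```bash
python3 -m handwheel '[{"dx":0.0015,"dy":0,"dz":0,"ax":0,"ay":0,"az":0},{"dx":0.0015,"dy":0,"dz":0,"ax":0,"ay":0,"az":0}]' 255
python3 -m handwheel '[{"dx":0.001,"dy":0,"dz":0,"ax":0,"ay":0,"az":0},{"dx":0.001,"dy":0,"dz":0,"ax":0,"ay":0,"az":0}]' 255
python3 - <<'E'
from h import *
to(.6045,.0035,.107,-.01)
E
```

```text
time: 20.62
tool_pos: [0.6074, 0.0039, 0.1061]
tool_rot: [-0.001, 1.0, -0.005, -0.013]
contact_force: [-5.0, -0.2, 7.6]
gripper_width: 0.055
time: 20.88
tool_pos: [0.6074, 0.0039, 0.1061]
tool_rot: [-0.001, 1.0, -0.005, -0.015]
contact_force: [-8.6, -0.0, 11.8]
gripper_width: 0.053
t 20.88 pos [0.6074 0.0039 0.1061] d [-0.0029  0.0004 -0.0008] a [-0.0011  0.0296  0.0008] grip 0.053 F [-8.6 -0.  11.8]
```

```bash
python3 -m handwheel '[{"dx":0,"dy":0,"dz":0,"ax":0,"ay":0,"az":0},{"dx":0,"dy":0,"dz":0,"ax":0,"ay":0,"az":0},{"dx":0,"dy":0,"dz":0,"ax":0,"ay":0,"az":0}]' 180
python3 -m handwheel '[{"dx":0,"dy":0,"dz":0,"ax":0,"ay":0,"az":0},{"dx":0,"dy":0,"dz":0,"ax":0,"ay":0,"az":0},{"dx":0,"dy":0,"dz":0,"ax":0,"ay":0,"az":0}]' 100
python3 -m handwheel '[{"dx":0,"dy":0,"dz":-0.02,"ax":0,"ay":0,"az":0},{"dx":0,"dy":0,"dz":-0.05,"ax":0,"ay":0.03,"az":0},{"dx":0,"dy":0,"dz":-0.09,"ax":0,"ay":0.03,"az":0},{"dx":0,"dy":0,"dz":-0.14,"ax":0,"ay":0.03,"az":0},{"dx":0,"dy":0,"dz":-0.185,"ax":0,"ay":0.03,"az":0}]' 0
python3 - <<'E'
from h import *
to(.609,.177,.285,-.058)
f=grab('scene','16');crop(f,250,120,400,250,5,'s16')
P=cloud(f)
for zl,zh in((.095,.105),(.105,.115),(.115,.125),(.125,.136)):
    b=(P[...,2]>zl)&(P[...,2]<zh)&(abs(P[...,0]-.6)<.06)&(abs(P[...,1]-.003)<.07);Q=P[b]
    print(zl,len(Q),np.median(Q,0).round(4),Q.min(0).round(4),Q.max(0).round(4))
E
```

```text
time: 21.25
tool_pos: [0.6085, 0.0039, 0.1043]
tool_rot: [-0.001, 1.0, -0.005, -0.013]
contact_force: [-0.5, 0.5, 0.1]
gripper_width: 0.296
time: 21.62
tool_pos: [0.6086, 0.0039, 0.1048]
tool_rot: [-0.001, 1.0, -0.005, -0.012]
contact_force: [0.2, -0.3, -0.1]
gripper_width: 0.608
time: 22.25
tool_pos: [0.6134, 0.0036, 0.2937]
tool_rot: [-0.001, 1.0, -0.005, 0.004]
contact_force: [-0.3, -0.4, 0.6]
gripper_width: 0.997
t 22.25 pos [0.6134 0.0036 0.2937] d [-0.0062 -0.1733  0.0088] a [-0.0013 -0.008   0.0484] grip 0.997 F [-0.3 -0.4  0.6]
0.095 58 [ 6.085e-01 -5.000e-04  9.990e-02] [ 0.6029 -0.0512  0.095 ] [0.6111 0.0553 0.1046]
0.105 53 [ 0.6077 -0.0027  0.1088] [ 0.6013 -0.0477  0.105 ] [0.6107 0.0475 0.1146]
0.115 47 [ 0.6074 -0.0059  0.1194] [ 0.6016 -0.0413  0.1153] [0.6118 0.0397 0.1246]
0.125 23 [6.071e-01 3.000e-04 1.285e-01] [ 0.6023 -0.0178  0.1252] [0.6108 0.027  0.1304]
```

View pics/s16.png

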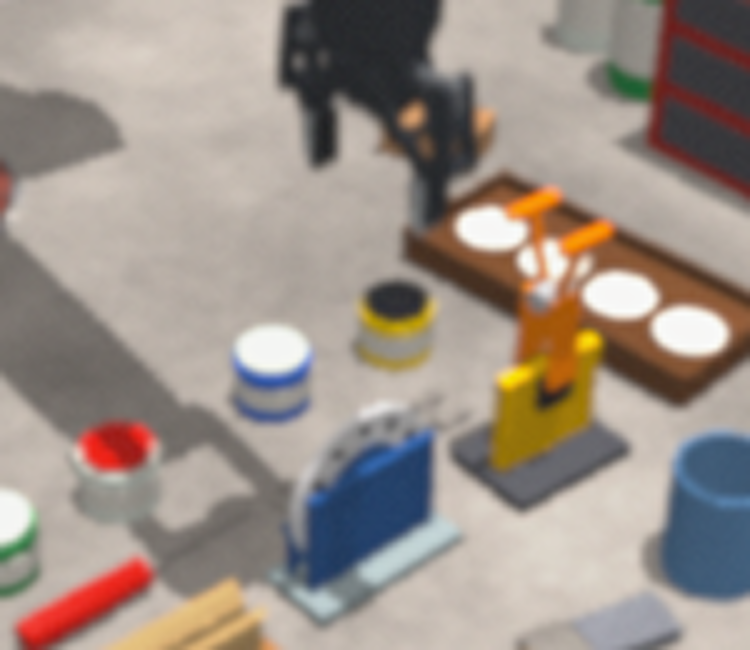

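```bash
python3 -m handwheel '[{"dx":-0.002,"dy":-0.05,"dz":0,"ax":0,"ay":-0.006,"az":0.048},{"dx":-0.003,"dy":-0.1,"dz":0,"ax":0,"ay":-0.006,"az":0.048},{"dx":-0.004,"dy":-0.15,"dz":0,"ax":0,"ay":-0.006,"az":0.048},{"dx":-0.005,"dy":-0.173,"dz":0,"ax":0,"ay":-0.006,"az":0.048},{"dx":-0.005,"dy":-0.173,"dz":0,"ax":0,"ay":-0.006,"az":0.048}]' 0
python3 -m handwheel '[{"dx":0,"dy":0,"dz":0.02,"ax":0,"ay":0,"az":0},{"dx":0,"dy":0,"dz":0.04,"ax":0,"ay":0,"az":0},{"dx":0,"dy":0,"dz":0.04,"ax":0,"ay":0,"az":0}]' 0
python3 - <<'E'
from h import *
to(.609,.177,.185,-.058)
E
```

```text
time: 22.92
tool_pos: [0.6098, 0.1777, 0.2908]
tool_rot: [-0.001, 1.0, -0.028, 0.0]
contact_force: [-0.0, -0.4, 0.2]
gripper_width: 0.998
time: 23.3
tool_pos: [0.6082, 0.1754, 0.2456]
tool_rot: [-0.0, 1.0, -0.03, -0.004]
contact_force: [-0.4, -0.4, 0.1]
gripper_width: 1.001
t 23.3 pos [0.6082 0.1754 0.2456] d [ 0.0012 -0.0017  0.0606] a [ 0.0001  0.0076 -0.0012] grip 1.001 F [-0.4 -0.4  0.1]
```

```bash
python3 -m handwheel '[{"dx":0,"dy":-0.001,"dz":0.03,"ax":0,"ay":0.003,"az":0},{"dx":0,"dy":-0.001,"dz":0.055,"ax":0,"ay":0.003,"az":0},{"dx":0,"dy":-0.001,"dz":0.062,"ax":0,"ay":0.003,"az":0},{"dx":0,"dy":-0.001,"dz":0.062,"ax":0,"ay":0.003,"az":0}]' 0
python3 - <<'E'
from h import *
to(.609,.177,.185,-.058)
f=grab('scene','17');crop(f,280,100,420,240,4,'s17')
E
```

```text
time: 23.8
tool_pos: [0.6099, 0.1775, 0.188]
tool_rot: [-0.001, 1.0, -0.029, 0.001]
contact_force: [-0.0, -0.5, 0.6]
gripper_width: 0.999
t 23.8 pos [0.6099 0.1775 0.188 ] d [-0.0009  0.0006  0.003 ] a [-0.0014 -0.0016 -0.0001] grip 0.999 F [-0.  -0.5  0.6]
```

View pics/s17.png

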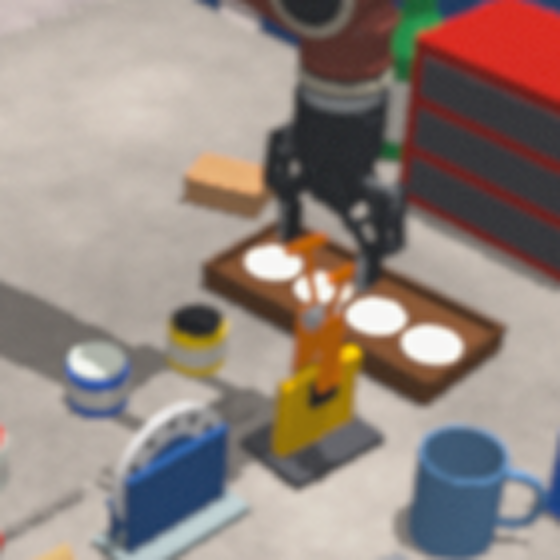

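Fingers straddle the handles. Squeeze, then lift.

```bash
python3 -m handwheel '[{"dx":-0.0005,"dy":0,"dz":0.002,"ax":0,"ay":0,"az":0},{"dx":-0.0005,"dy":0,"dz":0.002,"ax":0,"ay":0,"az":0},{"dx":-0.0005,"dy":0,"dz":0.002,"ax":0,"ay":0,"az":0},{"dx":-0.0005,"dy":0,"dz":0.002,"ax":0,"ay":0,"az":0},{"dx":-0.0005,"dy":0,"dz":0.002,"ax":0,"ay":0,"az":0}]' 255
python3 -m handwheel '[{"dx":0,"dy":0,"dz":0,"ax":0,"ay":0,"az":0},{"dx":0,"dy":0,"dz":0,"ax":0,"ay":0,"az":0},{"dx":0,"dy":0,"dz":0,"ax":0,"ay":0,"az":0}]' 255
python3 -m handwheel '[{"dx":0,"dy":0,"dz":-0.015,"ax":0,"ay":0,"az":0},{"dx":0,"dy":0,"dz":-0.035,"ax":0,"ay":0,"az":0},{"dx":0,"dy":0,"dz":-0.06,"ax":0,"ay":0,"az":0},{"dx":0,"dy":0,"dz":-0.085,"ax":0,"ay":0,"az":0},{"dx":0,"dy":0,"dz":-0.11,"ax":0,"ay":0,"az":0}]' 255
python3 - <<'E'
from h import *
to(.609,.0035,.295,-.01)
f=grab('scene','18');crop(f,280,80,420,220,4,'s18')
E
```

```text
time: 24.48
tool_pos: [0.6093, 0.1778, 0.1858]
tool_rot: [-0.001, 1.0, -0.029, 0.001]
contact_force: [-0.4, 0.5, -1.0]
gripper_width: 0.377
time: 24.85
tool_pos: [0.6094, 0.1778, 0.186]
tool_rot: [-0.001, 1.0, -0.029, 0.001]
contact_force: [-1.0, -0.5, -1.4]
gripper_width: 0.376
time: 25.48
tool_pos: [0.6095, 0.1778, 0.2992]
tool_rot: [-0.001, 1.0, -0.029, 0.002]
contact_force: [-0.6, -0.2, -1.7]
gripper_width: 0.376
t 25.48 pos [0.6095 0.1778 0.2992] d [0.0095 0.174  0.0039] a [-0.002  -0.0048 -0.0476] grip 0.376 F [-0.6 -0.2 -1.7]
```

View pics/s18.png

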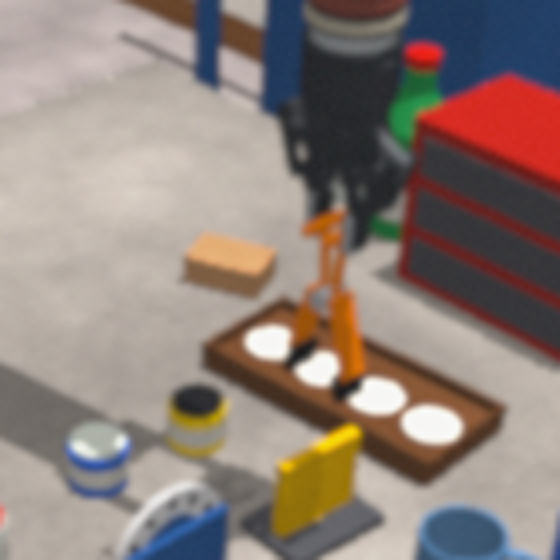

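```bash
python3 -m handwheel '[{"dx":0.002,"dy":0.05,"dz":0,"ax":0,"ay":0,"az":-0.048},{"dx":0.005,"dy":0.1,"dz":0,"ax":0,"ay":0,"az":-0.048},{"dx":0.008,"dy":0.145,"dz":0,"ax":0,"ay":0,"az":-0.048},{"dx":0.009,"dy":0.174,"dz":0,"ax":0,"ay":0,"az":-0.048},{"dx":0.009,"dy":0.174,"dz":0,"ax":0,"ay":0,"az":-0.048}]' 255
python3 -m handwheel '[{"dx":0,"dy":0,"dz":0,"ax":0,"ay":0,"az":0},{"dx":0,"dy":0,"dz":0,"ax":0,"ay":0,"az":0}]' 255
python3 - <<'E'
from h import *
to(.609,.0035,.185,-.01)
f=grab('scene','19');crop(f,270,100,390,250,4,'s19')
E
```

```text
time: 26.15
tool_pos: [0.6083, 0.0016, 0.2968]
tool_rot: [-0.001, 1.0, -0.006, 0.002]
contact_force: [0.1, -0.3, -1.8]
gripper_width: 0.376
time: 26.4
tool_pos: [0.6082, 0.0045, 0.2961]
tool_rot: [-0.001, 1.0, -0.004, 0.001]
contact_force: [0.3, -0.1, -1.7]
gripper_width: 0.376
t 26.4 pos [0.6082 0.0045 0.2961] d [0.0006 0.0011 0.1111] a [-0.0016 -0.0025  0.0017] grip 0.376 F [ 0.3 -0.1 -1.7]
```

View pics/s19.png

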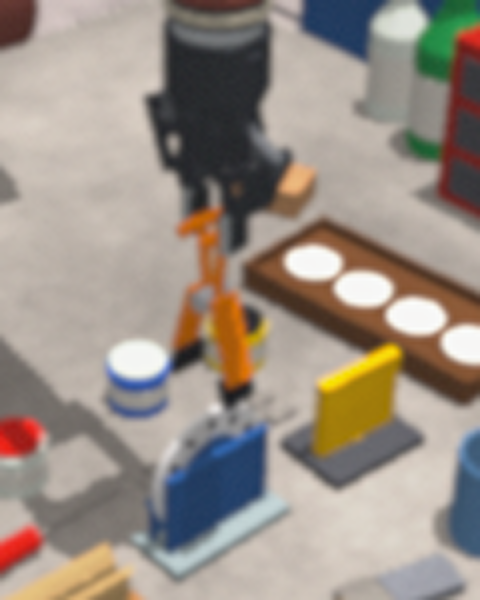

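```bash
python3 -m handwheel '[{"dx":0.001,"dy":0.001,"dz":0.025,"ax":0,"ay":0,"az":0},{"dx":0.001,"dy":0.001,"dz":0.05,"ax":0,"ay":0,"az":0},{"dx":0.001,"dy":0.001,"dz":0.075,"ax":0,"ay":0,"az":0},{"dx":0.001,"dy":0.001,"dz":0.1,"ax":0,"ay":0,"az":0},{"dx":0.001,"dy":0.001,"dz":0.111,"ax":0,"ay":0,"az":0}]' 255
python3 -m handwheel '[{"dx":0,"dy":0,"dz":0,"ax":0,"ay":0,"az":0},{"dx":0,"dy":0,"dz":0,"ax":0,"ay":0,"az":0}]' 255
python3 - <<'E'
from h import *
to(.6095,.0035,.185,-.01)
f=grab('scene','20');crop(f,270,100,390,250,4,'s20')
E
```

```text
time: 27.08
tool_pos: [0.6107, 0.0032, 0.187]
tool_rot: [-0.001, 1.0, -0.004, 0.003]
contact_force: [-3.2, -0.2, 27.1]
gripper_width: 0.377
time: 27.32
tool_pos: [0.6105, 0.0032, 0.1876]
tool_rot: [-0.001, 1.0, -0.004, 0.003]
contact_force: [-1.9, 0.5, 5.1]
gripper_width: 0.378
t 27.32 pos [0.6105 0.0032 0.1876] d [-0.0011 -0.0003  0.0026] a [-0.0013 -0.0055  0.0013] grip 0.378 F [-1.9  0.5  5.1]
```

View pics/s20.png

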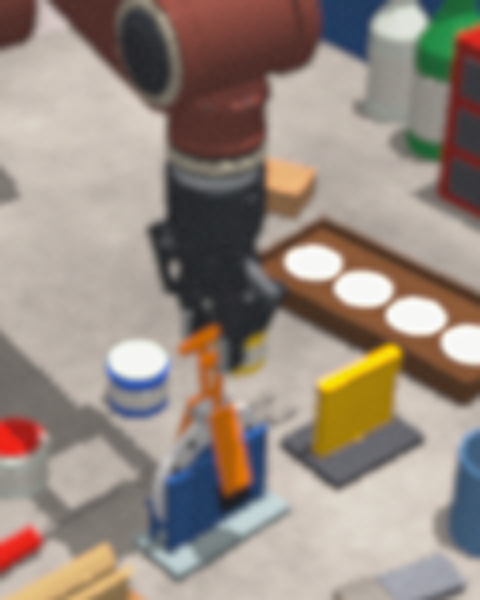

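Run:
```python
from h import *
f=load('/tmp/scene20.npz');P=cloud(f)
crop(f,290,165,350,225,10,'s20b')
g=f["image"]
for zl,zh in((.02,.09),(.095,.105),(.105,.115),(.115,.125),(.125,.136),(.136,.15),(.15,.17),(.17,.2),(.2,.22)):
    b=(P[...,2]>zl)&(P[...,2]<zh)&(abs(P[...,0]-.6)<.06)&(abs(P[...,1]-.003)<.07);Q=P[b]
    print(zl,len(Q),np.median(Q,0).round(4),Q.min(0).round(4),Q.max(0).round(4))
```

```text
0.02 422 [ 0.6173 -0.0157  0.0608] [ 0.5868 -0.0586  0.0201] [0.6487 0.0601 0.0899]
0.095 64 [ 0.6109 -0.0083  0.1005] [ 0.583  -0.0521  0.0951] [0.6458 0.0558 0.1048]
0.105 67 [ 0.6104 -0.0074  0.1103] [ 0.5868 -0.0456  0.105 ] [0.6389 0.0463 0.1147]
0.115 50 [ 0.6108 -0.0118  0.1201] [ 0.5901 -0.0359  0.1151] [0.6371 0.0365 0.1244]
0.125 35 [ 0.6282 -0.0105  0.1304] [ 0.5922 -0.0263  0.1253] [0.633  0.0117 0.136 ]
0.136 68 [ 0.6187 -0.0067  0.1431] [ 0.5947 -0.017   0.1369] [0.6297 0.0133 0.15  ]
0.15 30 [ 0.6117 -0.0033  0.1614] [ 0.5992 -0.0107  0.1502] [6.252e-01 5.000e-04 1.699e-01]
0.17 46 [ 0.623  -0.0048  0.1945] [ 0.5794 -0.0238  0.1708] [0.6411 0.0087 0.1999]
0.2 118 [ 0.6026 -0.0061  0.2066] [ 0.5799 -0.0274  0.2002] [0.6423 0.0135 0.2199]
```

View pics/s20b.png

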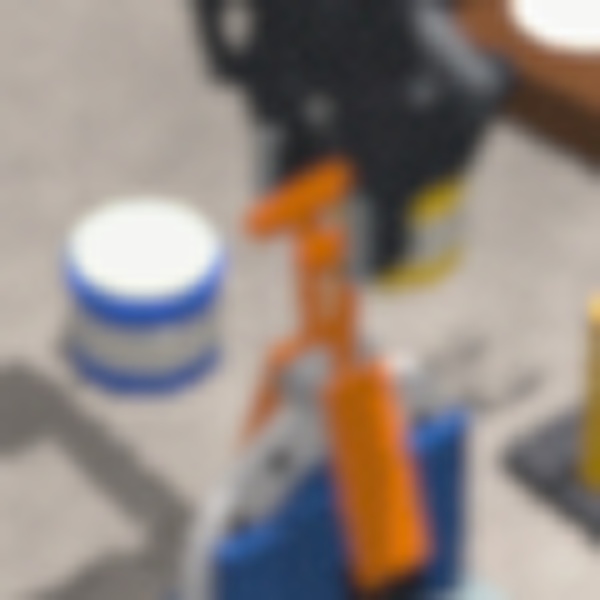

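```bash
python3 -m handwheel '[{"dx":0,"dy":0,"dz":-0.003,"ax":0,"ay":0,"az":0},{"dx":-0.002,"dy":0,"dz":-0.003,"ax":0,"ay":0,"az":0},{"dx":-0.002,"dy":0,"dz":-0.003,"ax":0,"ay":0,"az":0}]' 255
python3 - <<'E'
from h import *
to(.6095,.0035,.185,-.01)
E
```

```text
time: 27.75
tool_pos: [0.6074, 0.0028, 0.188]
tool_rot: [-0.001, 1.0, -0.005, 0.001]
contact_force: [0.5, 0.5, 1.2]
gripper_width: 0.378
t 27.75 pos [0.6074 0.0028 0.188 ] d [ 0.0021 -0.0008  0.003 ] a [-0.0014 -0.0025  0.0006] grip 0.378 F [0.5 0.5 1.2]
```

```bash
python3 -m handwheel '[{"dx":0.0005,"dy":0,"dz":-0.0015,"ax":0,"ay":0,"az":0},{"dx":0.0005,"dy":0,"dz":-0.0015,"ax":0,"ay":0,"az":0},{"dx":0.0005,"dy":0,"dz":-0.0015,"ax":0,"ay":0,"az":0}]' 255
python3 - <<'E'
from h import *
to(.6095,.0035,.185,-.01)
f=grab('scene','21');crop(f,290,155,350,215,10,'s21b')
a=load('/tmp/scene3.npz');crop(a,290,155,350,215,10,'s3b')
print(proj(f,np.array([[.61,.003,.153],[.61,.003,.156]])))
E
```

```text
time: 28.12
tool_pos: [0.6076, 0.0026, 0.1888]
tool_rot: [-0.001, 1.0, -0.005, 0.001]
contact_force: [-0.1, 0.1, -1.3]
gripper_width: 0.375
t 28.12 pos [0.6076 0.0026 0.1888] d [ 0.0019 -0.0009  0.0038] a [-0.0015 -0.0013  0.0003] grip 0.375 F [-0.1  0.1 -1.3]
[[322.94167372 197.65142186]
 [322.95494476 196.91903143]]
```

View pics/s21b.png

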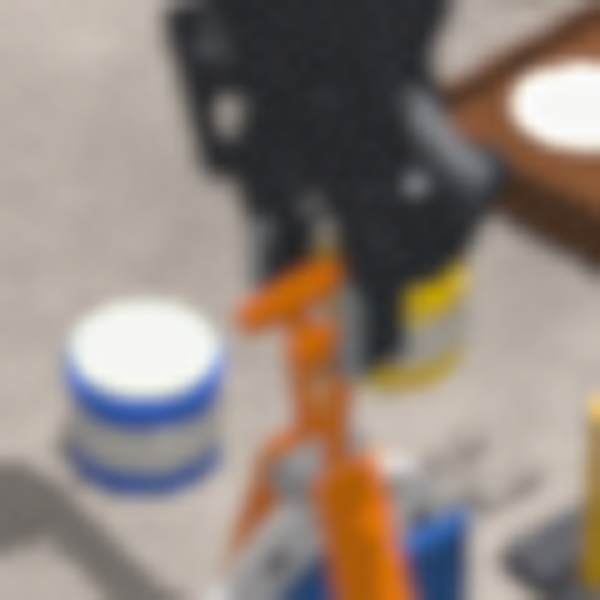

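View pics/s3b.png

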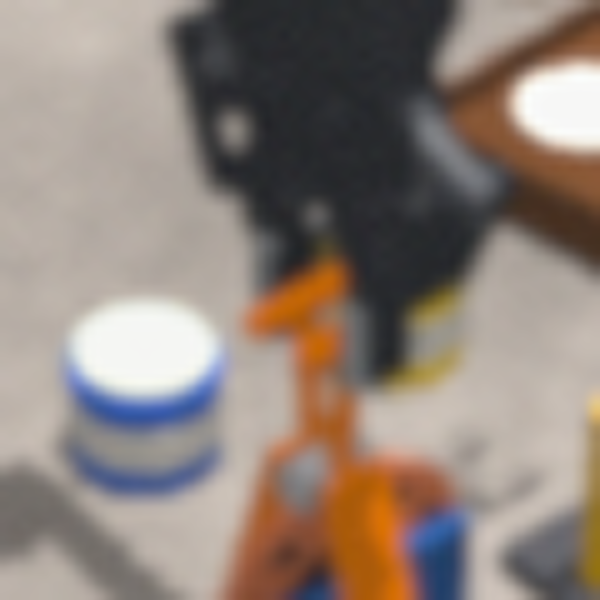

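```bash
python3 -m handwheel '[{"dx":0.001,"dy":0,"dz":0,"ax":0,"ay":0,"az":0},{"dx":0.001,"dy":0,"dz":0,"ax":0,"ay":0,"az":0}]' 120;
python3 -m handwheel '[{"dx":0,"dy":0,"dz":0,"ax":0,"ay":0,"az":0},{"dx":0,"dy":0,"dz":0,"ax":0,"ay":0,"az":0},{"dx":0,"dy":0,"dz":0,"ax":0,"ay":0,"az":0}]' 70;
python3 -m handwheel '[{"dx":0,"dy":0,"dz":0,"ax":0,"ay":0,"az":0},{"dx":0,"dy":0,"dz":0,"ax":0,"ay":0,"az":0},{"dx":0,"dy":0,"dz":0,"ax":0,"ay":0,"az":0}]' 0
python3 - <<'E'
from h import *
f=grab('scene','22');crop(f,270,120,390,240,5,'s22')
to(.609,.0035,.285,-.01)
E
```

```text
time: 28.42
tool_pos: [0.6088, 0.0026, 0.1892]
tool_rot: [-0.001, 1.0, -0.005, 0.001]
contact_force: [-0.7, -0.0, -1.6]
gripper_width: 0.528
time: 28.8
tool_pos: [0.6091, 0.0026, 0.1891]
tool_rot: [-0.001, 1.0, -0.005, 0.001]
contact_force: [2.5, 0.3, -2.6]
gripper_width: 0.723
time: 29.18
tool_pos: [0.6088, 0.0026, 0.1896]
tool_rot: [-0.001, 1.0, -0.005, 0.001]
contact_force: [0.7, -0.0, -0.5]
gripper_width: 1.0
t 29.23 pos [0.6088 0.0026 0.1895] d [ 0.0004 -0.001  -0.0955] a [-0.0014 -0.0022  0.0003] grip 1.0 F [0.5 0.1 1. ]
```

View pics/s22.png

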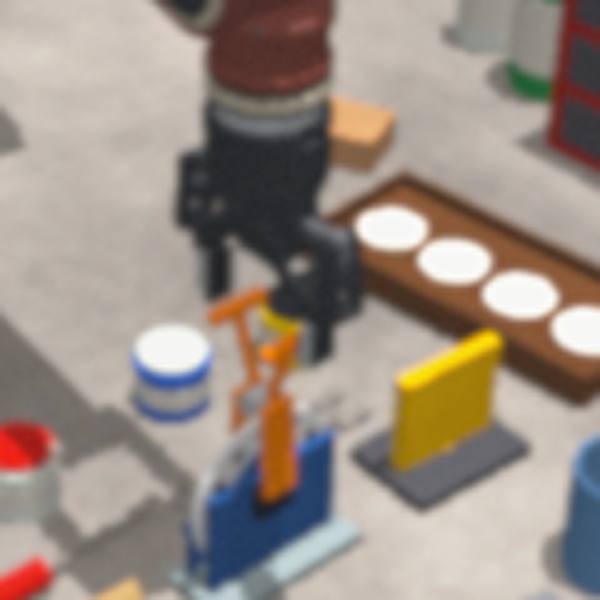

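Clip bites again. Lift off, retreat and take a clear look at everything.

```bash
python3 -m handwheel '[{"dx":0,"dy":0,"dz":-0.02,"ax":0,"ay":0,"az":0},{"dx":0,"dy":0,"dz":-0.05,"ax":0,"ay":0,"az":0},{"dx":0,"dy":0,"dz":-0.08,"ax":0,"ay":0,"az":0},{"dx":-0.02,"dy":-0.03,"dz":-0.09,"ax":0,"ay":0,"az":0},{"dx":-0.07,"dy":-0.06,"dz":-0.09,"ax":0,"ay":0,"az":0}]' 0
python3 -m handwheel '[{"dx":-0.05,"dy":-0.06,"dz":0,"ax":0,"ay":0,"az":0},{"dx":-0.1,"dy":-0.12,"dz":0,"ax":0,"ay":0,"az":0},{"dx":-0.14,"dy":-0.18,"dz":0,"ax":0,"ay":0,"az":0},{"dx":-0.16,"dy":-0.24,"dz":0,"ax":0,"ay":0,"az":0},{"dx":-0.16,"dy":-0.28,"dz":0,"ax":0,"ay":0,"az":0}]' 0
python3 - <<'E'
from h import *
t=grab('top','23');s=grab('scene','23');crop(s,270,140,390,240,6,'s23');crop(t,160,120,420,310,3,'t23')
for f,nm in((t,'top'),(s,'scene')):
    P=cloud(f)
    b=(P[...,2]>.095)&(P[...,2]<.134)&(abs(P[...,0]-.6)<.02)&(abs(P[...,1]-.003)<.065)&(abs(P[...,1]-.003)>.022)&(f["image"].max(-1).astype(int)-f["image"].min(-1)<60);Q=P[b]
    A=np.c_[np.ones(len(Q)),Q[:,1],Q[:,2]-.115];co=np.linalg.lstsq(A,Q[:,0],rcond=None)[0]
    print(nm,len(Q),co,Q.min(0),Q.max(0))
    h=cv2.cvtColor(f["image"],cv2.COLOR_BGR2HSV)
    o=(h[...,0]>4)&(h[...,0]<16)&(h[...,1]>180)&(P[...,2]>.2)&(P[...,2]<.24)&(abs(P[...,0]-.61)<.06)&(abs(P[...,1]-.005)<.07)
    Q=P[o];print('handles',np.percentile(Q,[3,50,97],axis=0).round(4))
img=t["image"]
for nm,z,c in(('green',.05,(386,244)),('red',.05,(348,250)),('blue',.05,(295,259)),('yel',.05,(255,258))):print(nm,cloud(t)[c[1],c[0]].round(3))
E
```

```text
time: 29.85
tool_pos: [0.5402, 0.0635, 0.2827]
tool_rot: [-0.001, 1.0, -0.005, 0.003]
contact_force: [0.2, 0.1, 0.3]
gripper_width: 1.001
time: 30.48
tool_pos: [0.3842, 0.3309, 0.2819]
tool_rot: [-0.002, 1.0, -0.005, 0.003]
contact_force: [1.3, 0.0, 1.0]
gripper_width: 0.999
top 81 [ 6.03010856e-01 -4.45892300e-04  2.53712281e-02] [ 0.59959836 -0.0501772   0.09532629] [0.61346102 0.05910956 0.12873555]
handles [[ 0.5772 -0.0196  0.2085]
 [ 0.5875  0.0008  0.2133]
 [ 0.6372  0.0211  0.217 ]]
scene 85 [ 0.60846373  0.00850883 -0.02610058] [ 0.60278899 -0.05432415  0.09540786] [0.61293217 0.05601197 0.12782551]
handles [[ 0.5839 -0.0229  0.2036]
 [ 0.5918 -0.0049  0.2098]
 [ 0.6424  0.0172  0.2132]]
green [ 0.444 -0.185  0.055]
red [ 0.438 -0.077  0.049]
blue [0.426 0.073 0.05 ]
yel [0.439 0.184 0.048]
```

View pics/s23.png

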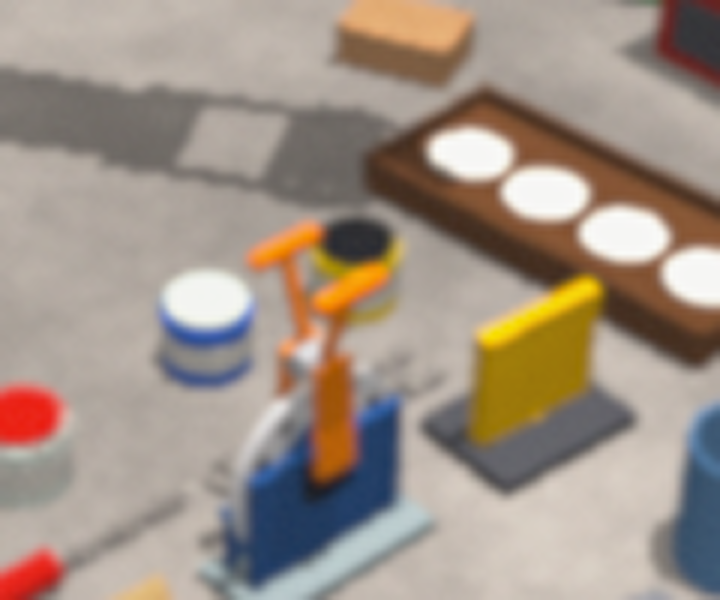

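View pics/t23.png

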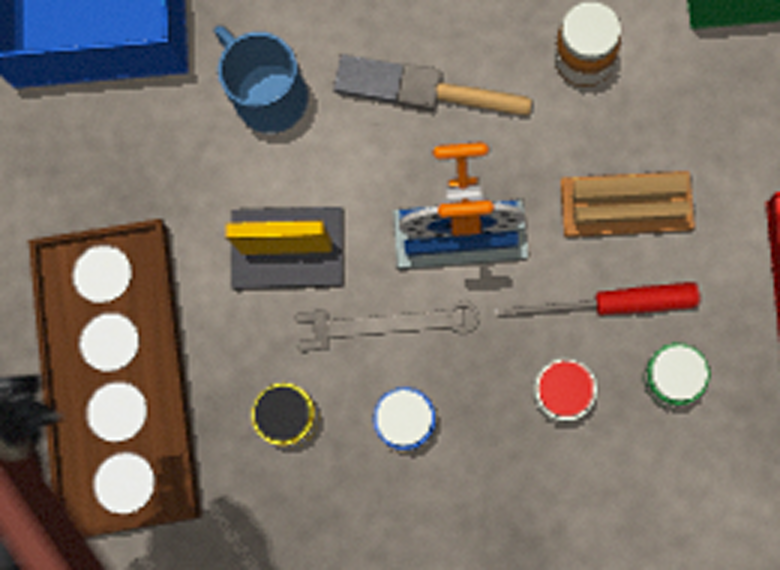

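```bash
cat >> h.py <<'E'
TINS=dict(green=((0,40,190,256)),)
def tins(f,hints,z=.05):
    "hints {name:(u,v)}: centre of rim circle by local segmentation of non-bench at top height via depth+colour"
    h=cv2.cvtColor(f["image"],cv2.COLOR_BGR2HSV)
    out={}
    for n,(u,v) in hints.items():
        u0,v0=int(u)-16,int(v)-16
        H=h[v0:v0+33,u0:u0+33]
        m={'red':((H[...,0]<6)|(H[...,0]>174))&(H[...,1]>150),'black':H[...,2]<75,'white':(H[...,1]<40)&(H[...,2]>190)}[{'red':'red','yellow':'black'}.get(n,'white')].astype(np.uint8)
        k,l,st,ce=cv2.connectedComponentsWithStats(m)
        i=1+np.argmin([np.hypot(*(ce[j]-16))+ (0 if st[j,4]>120 else 99) for j in range(1,k)])
        c=ce[i]+[u0,v0];out[n]=at(f,*c,z);print(n,st[i,4],c.round(1),out[n].round(4))
    return out
E
python3 - <<'E'
from h import *
t=load('/tmp/top23.npz');s=load('/tmp/scene23.npz')
a=tins(t,dict(green=(386,244),red=(348,250),blue=(294,259),yellow=(255,258)))
tins(s,dict(green=(249,228),red=(273,211),blue=(304,191),yellow=(329,181)))
to(a['yellow'][0],a['yellow'][1],.15,1.645)
E
```

```text
green 245 [386.2 244. ] [ 0.4449 -0.1863  0.05  ]
red 241 [348.  249.1] [ 0.4404 -0.0778  0.05  ]
blue 254 [294.3 258.8] [0.4271 0.0748 0.05  ]
yellow 239 [253.3 257.3] [0.4416 0.1889 0.05  ]
green 236 [244.9 221. ] [ 0.4356 -0.1913  0.05  ]
red 97 [272.8 208.8] [ 0.4463 -0.083   0.05  ]
blue 118 [303.9 189.2] [0.4313 0.0714 0.05  ]
yellow 51 [329.1 179.5] [0.4482 0.1839 0.05  ]
t 30.57 pos [0.3832 0.3336 0.2812] d [0.0583 0.1451 0.1307] a [-6.0000e-04 -5.9000e-03 -1.6473e+00] grip 0.997 F [-0.3 -0.9  1. ]
```

```bash
python3 -m handwheel '[{"dx":0.0,"dy":0.03,"dz":0,"ax":0,"ay":-0.004,"az":-0.18},{"dx":0.02,"dy":0.06,"dz":0,"ax":0,"ay":-0.004,"az":-0.36},{"dx":0.04,"dy":0.09,"dz":0.01,"ax":0,"ay":-0.004,"az":-0.54},{"dx":0.05,"dy":0.12,"dz":0.03,"ax":0,"ay":-0.004,"az":-0.72},{"dx":0.057,"dy":0.146,"dz":0.05,"ax":0,"ay":-0.005,"az":-0.9}]' 0
python3 -m handwheel '[{"dx":0,"dy":0,"dz":0.02,"ax":0,"ay":0,"az":-0.18},{"dx":0,"dy":0,"dz":0.04,"ax":0,"ay":0,"az":-0.36},{"dx":0,"dy":0,"dz":0.06,"ax":0,"ay":0,"az":-0.54},{"dx":0,"dy":0,"dz":0.08,"ax":0,"ay":0,"az":-0.72},{"dx":0,"dy":0,"dz":0.08,"ax":0,"ay":0,"az":-0.747}]' 0
python3 - <<'E'
from h import *
to(.4405,.187,.02,1.645)
E
```

```text
time: 31.2
tool_pos: [0.4419, 0.181, 0.2304]
tool_rot: [0.0, 0.902, 0.433, -0.0]
contact_force: [-0.5, 0.9, -0.9]
gripper_width: 0.999
time: 31.82
tool_pos: [0.4401, 0.1819, 0.1486]
tool_rot: [-0.001, 0.684, 0.73, -0.002]
contact_force: [-0.4, -0.1, 0.4]
gripper_width: 0.997
t 31.82 pos [0.4401 0.1819 0.1486] d [0.0052 0.0013 0.1286] a [-0.0046  0.0011 -0.009 ] grip 0.997 F [-0.4 -0.1  0.4]
```

```bash
python3 -m handwheel '[{"dx":0.005,"dy":0.001,"dz":0.03,"ax":-0.004,"ay":0.001,"az":-0.006},{"dx":0.005,"dy":0.001,"dz":0.065,"ax":-0.004,"ay":0.001,"az":-0.006},{"dx":0.005,"dy":0.001,"dz":0.1,"ax":-0.004,"ay":0.001,"az":-0.006},{"dx":0.005,"dy":0.001,"dz":0.128,"ax":-0.004,"ay":0.001,"az":-0.006},{"dx":0.005,"dy":0.001,"dz":0.128,"ax":-0.004,"ay":0.001,"az":-0.006}]' 0
python3 - <<'E'
from h import *
to(.4405,.187,.02,1.645)
E
```

```text
time: 32.45
tool_pos: [0.4403, 0.1871, 0.0205]
tool_rot: [-0.0, 0.682, 0.732, -0.001]
contact_force: [0.1, -0.8, -0.7]
gripper_width: 1.003
t 32.45 pos [0.4403 0.1871 0.0205] d [-0.0001  0.0002  0.0005] a [-0.0014  0.0002 -0.0036] grip 1.003 F [ 0.1 -0.8 -0.7]
```

```bash
python3 -m handwheel '[{"dx":0,"dy":0,"dz":0,"ax":0,"ay":0,"az":0},{"dx":0,"dy":0,"dz":0,"ax":0,"ay":0,"az":0},{"dx":0,"dy":0,"dz":0,"ax":0,"ay":0,"az":0},{"dx":0,"dy":0,"dz":0,"ax":0,"ay":0,"az":0},{"dx":0,"dy":0,"dz":0,"ax":0,"ay":0,"az":0}]' 255
python3 -m handwheel '[{"dx":0,"dy":0,"dz":-0.015,"ax":0,"ay":0,"az":0},{"dx":0,"dy":0,"dz":-0.04,"ax":0,"ay":0,"az":0},{"dx":0,"dy":0,"dz":-0.07,"ax":0,"ay":0,"az":0},{"dx":0,"dy":0,"dz":-0.1,"ax":0,"ay":0,"az":0},{"dx":0,"dy":0,"dz":-0.11,"ax":0,"ay":0,"az":0}]' 255
python3 - <<'E'
from h import *
to(.596,.360,.13,1.645)
f=grab('scene','24');crop(f,250,100,400,250,4,'s24')
E
```

```text
time: 33.08
tool_pos: [0.4435, 0.1881, 0.024]
tool_rot: [0.002, 0.681, 0.732, 0.003]
contact_force: [-0.5, -0.5, 7.0]
gripper_width: 0.658
time: 33.7
tool_pos: [0.4421, 0.1878, 0.134]
tool_rot: [0.002, 0.681, 0.732, 0.003]
contact_force: [-0.4, 0.5, -1.6]
gripper_width: 0.649
t 33.7 pos [0.4421 0.1878 0.134 ] d [0.1606 0.166  0.0052] a [ 0.0061 -0.0013 -0.0017] grip 0.649 F [-0.4  0.5 -1.6]
```

View pics/s24.png

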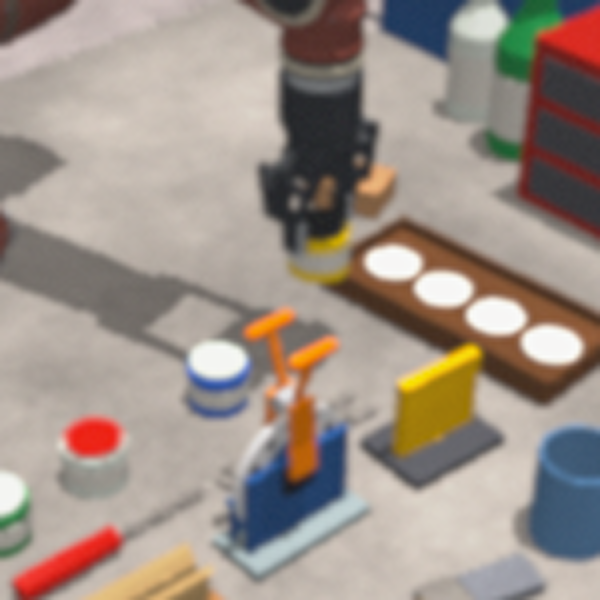

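```bash
python3 -m handwheel '[{"dx":0.02,"dy":0.02,"dz":0,"ax":0.003,"ay":0,"az":0},{"dx":0.055,"dy":0.055,"dz":0,"ax":0.006,"ay":0,"az":0},{"dx":0.09,"dy":0.095,"dz":0,"ax":0.006,"ay":0,"az":0},{"dx":0.13,"dy":0.135,"dz":0,"ax":0.006,"ay":0,"az":0},{"dx":0.155,"dy":0.16,"dz":0,"ax":0.006,"ay":0,"az":0}]' 255
python3 -m handwheel '[{"dx":0.005,"dy":0.006,"dz":0,"ax":0,"ay":0,"az":0},{"dx":0.005,"dy":0.006,"dz":0.01,"ax":0,"ay":0,"az":0},{"dx":0.005,"dy":0.006,"dz":0.03,"ax":0,"ay":0,"az":0}]' 255
python3 - <<'E'
from h import *
to(.598,.360,.043,1.645)
E
```

```text
time: 34.38
tool_pos: [0.5896, 0.355, 0.1292]
tool_rot: [-0.002, 0.681, 0.732, -0.003]
contact_force: [-0.4, -0.9, -1.4]
gripper_width: 0.653
time: 34.75
tool_pos: [0.5944, 0.3584, 0.1007]
tool_rot: [-0.002, 0.681, 0.732, -0.001]
contact_force: [-0.5, -0.3, -2.4]
gripper_width: 0.65
t 34.75 pos [0.5944 0.3584 0.1007] d [0.0013 0.004  0.0577] a [-0.0041 -0.0004 -0.0022] grip 0.65 F [-0.5 -0.3 -2.4]
```

```bash
python3 -m handwheel '[{"dx":0.001,"dy":0.004,"dz":0.02,"ax":0,"ay":0,"az":0},{"dx":0.001,"dy":0.004,"dz":0.04,"ax":0,"ay":0,"az":0},{"dx":0.001,"dy":0.004,"dz":0.05,"ax":0,"ay":0,"az":0},{"dx":0.001,"dy":0.004,"dz":0.057,"ax":0,"ay":0,"az":0}]' 255
python3 -m handwheel '[{"dx":0,"dy":0,"dz":0,"ax":0,"ay":0,"az":0}]' 255
python3 - <<'E'
from h import *
to(.598,.360,.043,1.645)
E
```

```text
time: 35.25
tool_pos: [0.5977, 0.3601, 0.044]
tool_rot: [-0.002, 0.681, 0.732, -0.003]
contact_force: [-12.2, -6.8, 25.3]
gripper_width: 0.654
time: 35.38
tool_pos: [0.5989, 0.3607, 0.045]
tool_rot: [-0.001, 0.681, 0.732, -0.001]
contact_force: [0.5, 0.2, -2.0]
gripper_width: 0.654
t 35.38 pos [0.5989 0.3607 0.045 ] d [-0.0006 -0.001   0.002 ] a [-0.0031 -0.001  -0.0016] grip 0.654 F [ 0.5  0.2 -2. ]
```

```bash
python3 -m handwheel '[{"dx":0,"dy":-0.001,"dz":0.001,"ax":0,"ay":0,"az":0},{"dx":0,"dy":-0.001,"dz":0.001,"ax":0,"ay":0,"az":0}]' 255
python3 -m handwheel '[{"dx":0,"dy":0,"dz":0,"ax":0,"ay":0,"az":0},{"dx":0,"dy":0,"dz":0,"ax":0,"ay":0,"az":0},{"dx":0,"dy":0,"dz":0,"ax":0,"ay":0,"az":0}]' 40
python3 - <<'E'
from h import *
to(.598,.360,.043,1.645)
E
python3 -m handwheel '[{"dx":0,"dy":0,"dz":-0.02,"ax":0,"ay":0,"az":0},{"dx":0,"dy":0,"dz":-0.05,"ax":0,"ay":0,"az":0},{"dx":0,"dy":0,"dz":-0.1,"ax":0,"ay":0,"az":0},{"dx":-0.06,"dy":-0.02,"dz":-0.11,"ax":0,"ay":0,"az":0},{"dx":-0.12,"dy":-0.06,"dz":-0.11,"ax":0,"ay":0,"az":0}]' 40
python3 - <<'E'
from h import *
t=grab('top','25');crop(t,160,120,420,310,3,'t25');s=grab('scene','25');crop(s,230,120,430,270,4,'s25')
E
```

```text
time: 35.62
tool_pos: [0.598, 0.3606, 0.0442]
tool_rot: [-0.001, 0.681, 0.732, -0.001]
contact_force: [0.2, -0.4, 0.4]
gripper_width: 0.657
time: 36.0
tool_pos: [0.5975, 0.3604, 0.0436]
tool_rot: [-0.002, 0.681, 0.732, -0.001]
contact_force: [-0.4, -0.5, -0.9]
gripper_width: 0.845
t 36.0 pos [0.5975 0.3604 0.0436] d [-0.0004  0.0005  0.0006] a [-0.0041 -0.0006 -0.0017] grip 0.845 F [-0.4 -0.5 -0.9]
time: 36.62
tool_pos: [0.554, 0.2452, 0.158]
tool_rot: [0.0, 0.681, 0.732, 0.001]
contact_force: [-0.3, -1.5, 0.0]
gripper_width: 0.847
```

View pics/t25.png

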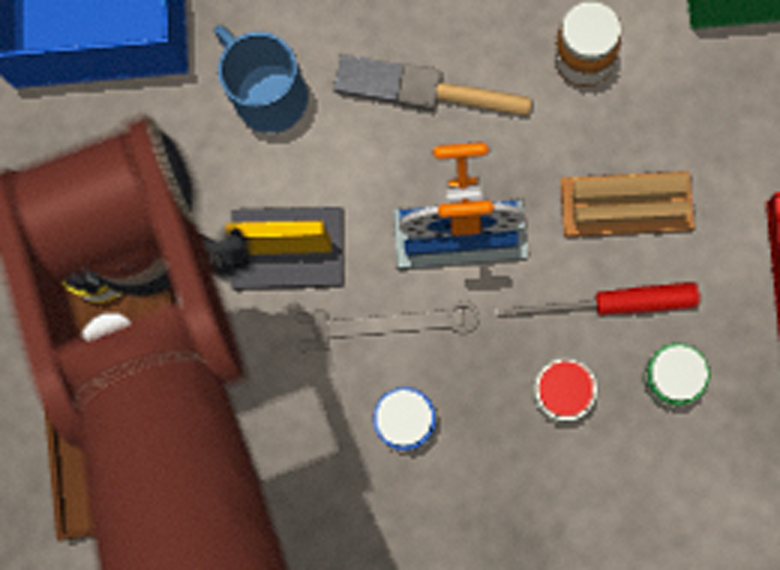

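View pics/s25.png

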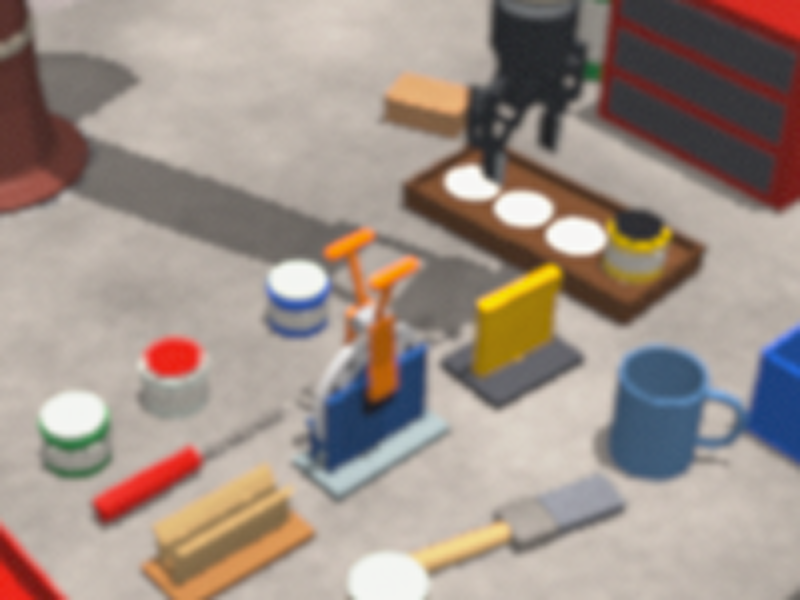

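Run:
```python
from h import *
to(.4271,.0748,.1,1.645)
```

```text
t 36.73 pos [0.5488 0.2419 0.1532] d [-0.1582 -0.1326  0.0544] a [-0.0077  0.0014 -0.0049] grip 0.845 F [-0.5 -0.4  0. ]
```

```bash
python3 -m handwheel '[{"dx":-0.04,"dy":-0.035,"dz":0,"ax":-0.003,"ay":0,"az":-0.003},{"dx":-0.08,"dy":-0.068,"dz":0,"ax":-0.003,"ay":0,"az":-0.003},{"dx":-0.12,"dy":-0.1,"dz":0.01,"ax":-0.003,"ay":0,"az":-0.003},{"dx":-0.15,"dy":-0.126,"dz":0.03,"ax":-0.003,"ay":0,"az":-0.003},{"dx":-0.158,"dy":-0.1326,"dz":0.05,"ax":-0.003,"ay":0,"az":-0.003}]' 0
python3 -m handwheel '[{"dx":0,"dy":0,"dz":0,"ax":0,"ay":0,"az":0},{"dx":0,"dy":0,"dz":0,"ax":0,"ay":0,"az":0}]' 0
python3 - <<'E'
from h import *
t=load('/tmp/top25.npz');tins(t,dict(green=(386,244),red=(348,250),blue=(294,259)))
to(.4271,.0748,.02,1.645)
E
```

```text
time: 37.35
tool_pos: [0.4314, 0.0779, 0.105]
tool_rot: [0.001, 0.681, 0.733, 0.001]
contact_force: [-0.3, -0.2, -0.4]
gripper_width: 0.994
time: 37.6
tool_pos: [0.4325, 0.0795, 0.1052]
tool_rot: [-0.0, 0.68, 0.734, 0.0]
contact_force: [-0.3, 0.5, 0.6]
gripper_width: 0.999
green 247 [386.1 244. ] [ 0.4449 -0.1861  0.05  ]
red 241 [348.  249.1] [ 0.4404 -0.0778  0.05  ]
blue 255 [294.3 258.7] [0.4271 0.0749 0.05  ]
t 37.6 pos [0.4325 0.0795 0.1052] d [-0.0043 -0.0058  0.0852] a [ 0.0004 -0.0008  0.0022] grip 0.999 F [-0.3  0.5  0.6]
```

```bash
python3 -m handwheel '[{"dx":-0.0043,"dy":-0.0058,"dz":0.01,"ax":0,"ay":0,"az":0.002},{"dx":-0.0043,"dy":-0.0058,"dz":0.045,"ax":0,"ay":0,"az":0.002},{"dx":-0.0043,"dy":-0.0058,"dz":0.075,"ax":0,"ay":0,"az":0.002},{"dx":-0.0043,"dy":-0.0058,"dz":0.085,"ax":0,"ay":0,"az":0.002},{"dx":-0.0043,"dy":-0.0058,"dz":0.085,"ax":0,"ay":0,"az":0.002}]' 0
python3 - <<'E'
from h import *
to(.4271,.0748,.02,1.645)
E
python3 -m handwheel '[{"dx":0,"dy":0,"dz":0,"ax":0,"ay":0,"az":0},{"dx":0,"dy":0,"dz":0,"ax":0,"ay":0,"az":0},{"dx":0,"dy":0,"dz":0,"ax":0,"ay":0,"az":0},{"dx":0,"dy":0,"dz":0,"ax":0,"ay":0,"az":0}]' 255
python3 -m handwheel '[{"dx":0,"dy":0,"dz":-0.015,"ax":0,"ay":0,"az":0},{"dx":0,"dy":0,"dz":-0.04,"ax":0,"ay":0,"az":0},{"dx":0,"dy":0,"dz":-0.07,"ax":0,"ay":0,"az":0},{"dx":0,"dy":0,"dz":-0.1,"ax":0,"ay":0,"az":0},{"dx":0,"dy":0,"dz":-0.11,"ax":0,"ay":0,"az":0}]' 255
python3 - <<'E'
from h import *
to(.5279,.3551,.13,1.645)
E
```

```text
time: 38.22
tool_pos: [0.4253, 0.0742, 0.0188]
tool_rot: [-0.001, 0.68, 0.733, -0.001]
contact_force: [0.1, 0.3, 1.0]
gripper_width: 1.001
t 38.23 pos [0.4253 0.0742 0.0188] d [ 0.0005  0.0018 -0.0012] a [-0.0026 -0.0006 -0.0003] grip 1.001 F [0.1 0.3 1. ]
time: 38.72
tool_pos: [0.4273, 0.0742, 0.0209]
tool_rot: [0.001, 0.681, 0.733, 0.001]
contact_force: [0.1, -0.7, 6.4]
gripper_width: 0.654
time: 39.35
tool_pos: [0.4266, 0.074, 0.1313]
tool_rot: [0.001, 0.681, 0.733, 0.001]
contact_force: [-0.4, -0.5, -2.6]
gripper_width: 0.657
t 39.35 pos [0.4266 0.074  0.1313] d [0.2729 0.1217 0.0016] a [ 0.0024 -0.0001 -0.0006] grip 0.657 F [-0.4 -0.5 -2.6]
```

```bash
python3 -m handwheel '[{"dx":0.03,"dy":0.013,"dz":0,"ax":0,"ay":0,"az":0},{"dx":0.08,"dy":0.036,"dz":0,"ax":0,"ay":0,"az":0},{"dx":0.13,"dy":0.058,"dz":0,"ax":0,"ay":0,"az":0},{"dx":0.18,"dy":0.08,"dz":0,"ax":0,"ay":0,"az":0},{"dx":0.225,"dy":0.1,"dz":0,"ax":0,"ay":0,"az":0}]' 255
python3 -m handwheel '[{"dx":0.03,"dy":0.013,"dz":0,"ax":0,"ay":0,"az":0},{"dx":0.045,"dy":0.02,"dz":0,"ax":0,"ay":0,"az":0},{"dx":0.047,"dy":0.0215,"dz":0.01,"ax":0,"ay":0,"az":0},{"dx":0.047,"dy":0.0215,"dz":0.03,"ax":0,"ay":0,"az":0}]' 255
python3 - <<'E'
from h import *
to(.5279,.3545,.041,1.645)
E
```

```text
time: 39.98
tool_pos: [0.5084, 0.3072, 0.1275]
tool_rot: [-0.001, 0.68, 0.733, -0.002]
contact_force: [0.3, -0.8, -2.8]
gripper_width: 0.652
time: 40.48
tool_pos: [0.5271, 0.3535, 0.0984]
tool_rot: [-0.0, 0.681, 0.732, -0.0]
contact_force: [0.8, 1.1, -3.4]
gripper_width: 0.655
t 40.48 pos [0.5271 0.3535 0.0984] d [0.001  0.0009 0.0574] a [-0.0006 -0.0003 -0.0013] grip 0.655 F [ 0.8  1.1 -3.4]
```

```bash
python3 -m handwheel '[{"dx":0.001,"dy":0.001,"dz":0.02,"ax":0,"ay":0,"az":0},{"dx":0.001,"dy":0.001,"dz":0.038,"ax":0,"ay":0,"az":0},{"dx":0.001,"dy":0.001,"dz":0.048,"ax":0,"ay":0,"az":0},{"dx":0.001,"dy":0.001,"dz":0.054,"ax":0,"ay":0,"az":0},{"dx":0.001,"dy":0.001,"dz":0.058,"ax":0,"ay":0,"az":0}]' 255
python3 - <<'E'
from h import *
to(.5279,.3545,.041,1.645)
E
```

```text
time: 41.1
tool_pos: [0.5281, 0.3555, 0.0412]
tool_rot: [-0.001, 0.681, 0.733, 0.0]
contact_force: [-0.0, 0.4, -2.9]
gripper_width: 0.655
t 41.1 pos [0.5281 0.3555 0.0412] d [-0.001  -0.0002  0.0002] a [-0.0006 -0.0008 -0.0006] grip 0.655 F [-0.   0.4 -2.9]
```

```bash
python3 -m handwheel '[{"dx":-0.001,"dy":0,"dz":0.0015,"ax":0,"ay":0,"az":0},{"dx":-0.001,"dy":0,"dz":0.0015,"ax":0,"ay":0,"az":0}]' 255
python3 -m handwheel '[{"dx":0,"dy":0,"dz":0,"ax":0,"ay":0,"az":0},{"dx":0,"dy":0,"dz":0,"ax":0,"ay":0,"az":0},{"dx":0,"dy":0,"dz":0,"ax":0,"ay":0,"az":0}]' 40
python3 -m handwheel '[{"dx":0,"dy":0,"dz":-0.02,"ax":0,"ay":0,"az":0},{"dx":0,"dy":0,"dz":-0.05,"ax":0,"ay":0,"az":0},{"dx":0,"dy":0,"dz":-0.09,"ax":0,"ay":0,"az":0},{"dx":-0.06,"dy":-0.02,"dz":-0.1,"ax":0,"ay":0,"az":0},{"dx":-0.12,"dy":-0.04,"dz":-0.1,"ax":0,"ay":0,"az":0}]' 40
python3 - <<'E'
from h import *
t=grab('top','26')
try: tins(t,dict(green=(386,244),red=(348,250)))
except Exception as e: print(e)
to(.4404,-.0778,.1,1.645)
s=grab('scene','26');crop(s,230,120,430,270,4,'s26')
E
```

```text
time: 41.35
tool_pos: [0.5285, 0.3552, 0.041]
tool_rot: [-0.001, 0.681, 0.733, 0.001]
contact_force: [-1.5, 1.7, 1.1]
gripper_width: 0.653
time: 41.72
tool_pos: [0.528, 0.3542, 0.0397]
tool_rot: [-0.0, 0.681, 0.733, -0.0]
contact_force: [1.0, 0.0, 0.1]
gripper_width: 0.842
time: 42.35
tool_pos: [0.4987, 0.2334, 0.1433]
tool_rot: [0.001, 0.68, 0.733, 0.002]
contact_force: [1.3, -0.8, 0.2]
gripper_width: 0.843
green 245 [386.2 244. ] [ 0.4449 -0.1863  0.05  ]
red 241 [348.  249.1] [ 0.4404 -0.0778  0.05  ]
t 42.4 pos [0.4954 0.2272 0.1404] d [-0.3001 -0.0765  0.042 ] a [-0.0024  0.0044 -0.0026] grip 0.844 F [ 2.5 -2.2 -1.4]
```

View pics/s26.png

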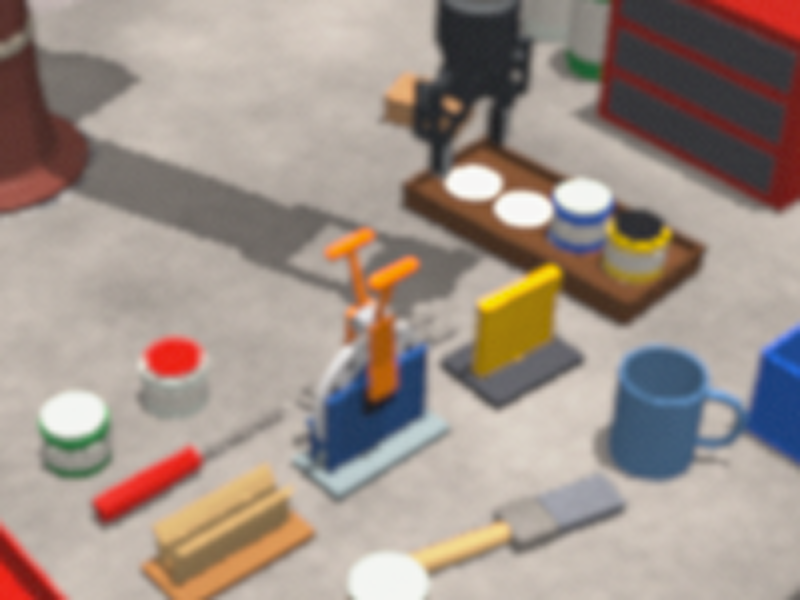

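```bash
python3 -m handwheel '[{"dx":-0.05,"dy":-0.03,"dz":0,"ax":0,"ay":0.002,"az":-0.002},{"dx":-0.11,"dy":-0.06,"dz":0,"ax":0,"ay":0.002,"az":-0.002},{"dx":-0.17,"dy":-0.0765,"dz":0,"ax":0,"ay":0.002,"az":-0.002},{"dx":-0.23,"dy":-0.0765,"dz":0.01,"ax":0,"ay":0.002,"az":-0.002},{"dx":-0.28,"dy":-0.0765,"dz":0.03,"ax":0,"ay":0.002,"az":-0.002}]' 0
python3 -m handwheel '[{"dx":-0.02,"dy":0,"dz":0,"ax":0,"ay":0,"az":0},{"dx":-0.02,"dy":0,"dz":0.01,"ax":0,"ay":0,"az":0},{"dx":-0.02,"dy":0,"dz":0.01,"ax":0,"ay":0,"az":0}]' 0
python3 - <<'E'
from h import *
to(.4404,-.0784,.02,1.645)
E
```

```text
time: 43.08
tool_pos: [0.4434, -0.0532, 0.1123]
tool_rot: [0.002, 0.68, 0.733, 0.002]
contact_force: [0.7, 0.5, -0.3]
gripper_width: 1.004
time: 43.45
tool_pos: [0.4428, -0.07, 0.099]
tool_rot: [-0.002, 0.68, 0.734, 0.0]
contact_force: [-0.0, 0.4, -0.3]
gripper_width: 1.005
t 43.45 pos [ 0.4428 -0.07    0.099 ] d [-0.0084 -0.0029  0.079 ] a [-0.0023 -0.0033  0.0019] grip 1.005 F [-0.   0.4 -0.3]
```

```bash
python3 -m handwheel '[{"dx":-0.0084,"dy":-0.003,"dz":0.01,"ax":-0.002,"ay":-0.002,"az":0.002},{"dx":-0.0084,"dy":-0.003,"dz":0.04,"ax":-0.002,"ay":-0.002,"az":0.002},{"dx":-0.0084,"dy":-0.003,"dz":0.07,"ax":-0.002,"ay":-0.002,"az":0.002},{"dx":-0.0084,"dy":-0.003,"dz":0.079,"ax":-0.002,"ay":-0.002,"az":0.002},{"dx":-0.0084,"dy":-0.003,"dz":0.079,"ax":-0.002,"ay":-0.002,"az":0.002}]' 0
python3 - <<'E'
from h import *
to(.4404,-.0784,.02,1.645)
E
python3 -m handwheel '[{"dx":0,"dy":0,"dz":0,"ax":0,"ay":0,"az":0},{"dx":0,"dy":0,"dz":0,"ax":0,"ay":0,"az":0},{"dx":0,"dy":0,"dz":0,"ax":0,"ay":0,"az":0},{"dx":0,"dy":0,"dz":0,"ax":0,"ay":0,"az":0}]' 255
python3 -m handwheel '[{"dx":0,"dy":0,"dz":-0.015,"ax":0,"ay":0,"az":0},{"dx":0,"dy":0,"dz":-0.04,"ax":0,"ay":0,"az":0},{"dx":0,"dy":0,"dz":-0.07,"ax":0,"ay":0,"az":0},{"dx":0,"dy":0,"dz":-0.1,"ax":0,"ay":0,"az":0},{"dx":0,"dy":0,"dz":-0.11,"ax":0,"ay":0,"az":0}]' 255
python3 - <<'E'
from h import *
to(.4600,.3496,.13,1.645)
E
```

```text
time: 44.08
tool_pos: [0.4404, -0.079, 0.0201]
tool_rot: [-0.0, 0.68, 0.733, 0.0]
contact_force: [0.1, 0.2, -0.2]
gripper_width: 1.0
t 44.08 pos [ 0.4404 -0.079   0.0201] d [0.0006 0.0001 0.0001] a [-0.0004 -0.0009 -0.0001] grip 1.0 F [ 0.1  0.2 -0.2]
time: 44.58
tool_pos: [0.4422, -0.0798, 0.0223]
tool_rot: [0.002, 0.681, 0.733, 0.001]
contact_force: [-0.4, 0.9, 5.8]
gripper_width: 0.655
time: 45.2
tool_pos: [0.4415, -0.0798, 0.1328]
tool_rot: [0.002, 0.681, 0.733, 0.001]
contact_force: [0.4, 0.5, -1.8]
gripper_width: 0.656
t 45.2 pos [ 0.4415 -0.0798  0.1328] d [0.4268 0.05   0.0025] a [ 0.0042  0.0012 -0.0007] grip 0.656 F [ 0.4  0.5 -1.8]
```

```bash
python3 -m handwheel '[{"dx":0.03,"dy":0.0,"dz":0,"ax":0.004,"ay":0,"az":0},{"dx":0.08,"dy":0.0,"dz":0,"ax":0.004,"ay":0,"az":0},{"dx":0.135,"dy":0.01,"dz":0,"ax":0.004,"ay":0,"az":0},{"dx":0.19,"dy":0.02,"dz":0,"ax":0.004,"ay":0,"az":0},{"dx":0.245,"dy":0.03,"dz":0,"ax":0.004,"ay":0,"az":0}]' 255
python3 -m handwheel '[{"dx":0.055,"dy":0.01,"dz":0,"ax":0,"ay":0,"az":0},{"dx":0.105,"dy":0.018,"dz":0,"ax":0,"ay":0,"az":0},{"dx":0.15,"dy":0.02,"dz":0,"ax":0,"ay":0,"az":0},{"dx":0.176,"dy":0.02,"dz":0,"ax":0,"ay":0,"az":0},{"dx":0.182,"dy":0.0205,"dz":0.01,"ax":0,"ay":0,"az":0}]' 255
python3 -m handwheel '[{"dx":0,"dy":0,"dz":0.01,"ax":0,"ay":0,"az":0},{"dx":0,"dy":0,"dz":0.02,"ax":0,"ay":0,"az":0}]' 255
python3 - <<'E'
from h import *
to(.4612,.350,.0425,1.645)
E
```

```text
time: 45.82
tool_pos: [0.4517, 0.1687, 0.1297]
tool_rot: [-0.002, 0.681, 0.733, -0.002]
contact_force: [0.5, -0.3, -3.3]
gripper_width: 0.658
time: 46.45
tool_pos: [0.4591, 0.3514, 0.12]
tool_rot: [-0.001, 0.68, 0.733, -0.001]
contact_force: [-0.6, -1.3, -2.2]
gripper_width: 0.658
time: 46.7
tool_pos: [0.459, 0.3488, 0.099]
tool_rot: [-0.001, 0.681, 0.732, -0.002]
contact_force: [-0.6, -0.7, -2.0]
gripper_width: 0.658
t 46.7 pos [0.459  0.3488 0.099 ] d [0.001  0.0025 0.0564] a [-0.005   0.0007 -0.0017] grip 0.658 F [-0.6 -0.7 -2. ]
```

```bash
python3 -m handwheel '[{"dx":0.001,"dy":0.0025,"dz":0.02,"ax":-0.003,"ay":0,"az":0},{"dx":0.001,"dy":0.0025,"dz":0.038,"ax":-0.003,"ay":0,"az":0},{"dx":0.001,"dy":0.0025,"dz":0.048,"ax":-0.003,"ay":0,"az":0},{"dx":0.001,"dy":0.0025,"dz":0.054,"ax":-0.003,"ay":0,"az":0},{"dx":0.001,"dy":0.0025,"dz":0.057,"ax":-0.003,"ay":0,"az":0}]' 255
python3 -m handwheel '[{"dx":0,"dy":0,"dz":0.001,"ax":0,"ay":0,"az":0},{"dx":0,"dy":0,"dz":0.001,"ax":0,"ay":0,"az":0}]' 255
python3 - <<'E'
from h import *
to(.4612,.350,.0425,1.645)
E
```

```text
time: 47.32
tool_pos: [0.4619, 0.3514, 0.0436]
tool_rot: [-0.0, 0.681, 0.733, 0.0]
contact_force: [1.1, 0.5, -2.5]
gripper_width: 0.66
time: 47.58
tool_pos: [0.462, 0.3516, 0.0431]
tool_rot: [-0.0, 0.681, 0.733, 0.0]
contact_force: [1.2, -0.7, -2.1]
gripper_width: 0.658
t 47.58 pos [0.462  0.3516 0.0431] d [-0.0015 -0.001   0.0006] a [ 0.0005 -0.0009 -0.0006] grip 0.658 F [ 1.2 -0.7 -2.1]
```

```bash
python3 -m handwheel '[{"dx":-0.001,"dy":-0.001,"dz":0.0015,"ax":0,"ay":0,"az":0},{"dx":-0.001,"dy":-0.001,"dz":0.002,"ax":0,"ay":0,"az":0}]' 255
python3 -m handwheel '[{"dx":0,"dy":0,"dz":0,"ax":0,"ay":0,"az":0},{"dx":0,"dy":0,"dz":0,"ax":0,"ay":0,"az":0},{"dx":0,"dy":0,"dz":0,"ax":0,"ay":0,"az":0}]' 40
python3 -m handwheel '[{"dx":0,"dy":0,"dz":-0.02,"ax":0,"ay":0,"az":0},{"dx":0,"dy":0,"dz":-0.05,"ax":0,"ay":0,"az":0},{"dx":0,"dy":0,"dz":-0.09,"ax":0,"ay":0,"az":0},{"dx":-0.06,"dy":0,"dz":-0.1,"ax":0,"ay":0,"az":0},{"dx":-0.12,"dy":0,"dz":-0.1,"ax":0,"ay":0,"az":0}]' 0
python3 - <<'E'
from h import *
t=grab('top','27')
try: tins(t,dict(green=(386,244)))
except Exception as e: print(e)
to(.4449,-.1885,.12,1.645)
s=grab('scene','27');crop(s,230,120,430,270,4,'s27')
E
```

```text
time: 47.82
tool_pos: [0.4617, 0.3511, 0.0423]
tool_rot: [-0.0, 0.681, 0.733, 0.001]
contact_force: [-1.7, -0.2, 7.0]
gripper_width: 0.659
time: 48.2
tool_pos: [0.4606, 0.3501, 0.0403]
tool_rot: [-0.0, 0.681, 0.733, -0.0]
contact_force: [-0.4, -0.1, -0.3]
gripper_width: 0.844
time: 48.82
tool_pos: [0.4711, 0.2302, 0.1443]
tool_rot: [0.001, 0.68, 0.733, 0.002]
contact_force: [0.8, -1.4, 0.3]
gripper_width: 0.999
green 245 [386.2 244. ] [ 0.4449 -0.1863  0.05  ]
t 48.88 pos [0.471  0.2239 0.1428] d [-0.4095 -0.0552  0.0243] a [ 0.0027  0.004  -0.0035] grip 1.001 F [ 3.4 -2.4 -1.7]
```

View pics/s27.png

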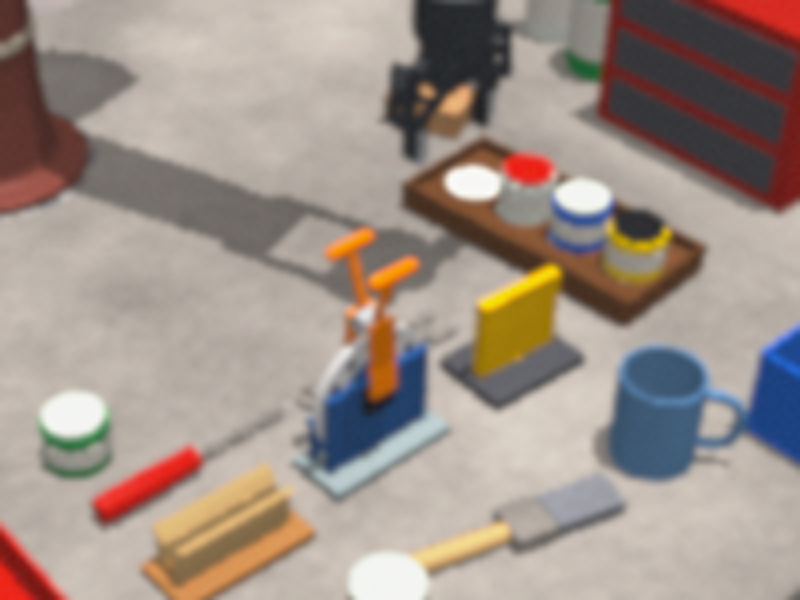

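```bash
python3 -m handwheel '[{"dx":-0.05,"dy":-0.02,"dz":0,"ax":0,"ay":0.002,"az":-0.002},{"dx":-0.11,"dy":-0.04,"dz":0,"ax":0,"ay":0.002,"az":-0.002},{"dx":-0.17,"dy":-0.055,"dz":0,"ax":0,"ay":0.002,"az":-0.002},{"dx":-0.23,"dy":-0.055,"dz":0,"ax":0,"ay":0.002,"az":-0.002},{"dx":-0.29,"dy":-0.055,"dz":0,"ax":0,"ay":0.002,"az":-0.002}]' 0
python3 -m handwheel '[{"dx":-0.05,"dy":0,"dz":0,"ax":0,"ay":0,"az":0},{"dx":-0.1,"dy":0,"dz":0.01,"ax":0,"ay":0,"az":0},{"dx":-0.12,"dy":0,"dz":0.03,"ax":0,"ay":0,"az":0},{"dx":-0.12,"dy":0,"dz":0.03,"ax":0,"ay":0,"az":0}]' 0
python3 - <<'E'
from h import *
to(.4455,-.1885,.02,1.645)
E
```

```text
time: 49.55
tool_pos: [0.4365, -0.0643, 0.1421]
tool_rot: [0.0, 0.68, 0.733, 0.002]
contact_force: [0.5, 0.5, -0.4]
gripper_width: 1.005
time: 50.05
tool_pos: [0.4446, -0.1827, 0.1096]
tool_rot: [-0.002, 0.681, 0.733, 0.001]
contact_force: [-0.3, 0.8, -0.9]
gripper_width: 1.003
t 50.05 pos [ 0.4446 -0.1827  0.1096] d [-0.0062  0.0007  0.0896] a [-0.0021 -0.0041 -0.0008] grip 1.003 F [-0.3  0.8 -0.9]
```

```bash
python3 -m handwheel '[{"dx":-0.006,"dy":0,"dz":0.01,"ax":-0.002,"ay":-0.002,"az":0},{"dx":-0.006,"dy":0,"dz":0.04,"ax":-0.002,"ay":-0.002,"az":0},{"dx":-0.006,"dy":0,"dz":0.07,"ax":-0.002,"ay":-0.002,"az":0},{"dx":-0.006,"dy":0,"dz":0.09,"ax":-0.002,"ay":-0.002,"az":0},{"dx":-0.006,"dy":0,"dz":0.09,"ax":-0.002,"ay":-0.002,"az":0}]' 0
python3 - <<'E'
from h import *
to(.4449,-.1885,.02,1.645)
E
python3 -m handwheel '[{"dx":0,"dy":0,"dz":0,"ax":0,"ay":0,"az":0},{"dx":0,"dy":0,"dz":0,"ax":0,"ay":0,"az":0},{"dx":0,"dy":0,"dz":0,"ax":0,"ay":0,"az":0},{"dx":0,"dy":0,"dz":0,"ax":0,"ay":0,"az":0}]' 255
python3 -m handwheel '[{"dx":0,"dy":0,"dz":-0.015,"ax":0,"ay":0,"az":0},{"dx":0,"dy":0,"dz":-0.04,"ax":0,"ay":0,"az":0},{"dx":0,"dy":0,"dz":-0.07,"ax":0,"ay":0,"az":0},{"dx":0,"dy":0,"dz":-0.1,"ax":0,"ay":0,"az":0},{"dx":0,"dy":0,"dz":-0.11,"ax":0,"ay":0,"az":0}]' 255
python3 - <<'E'
from h import *
to(.3935,.345,.13,1.645)
E
```

```text
time: 50.68
tool_pos: [0.4446, -0.1865, 0.0188]
tool_rot: [-0.001, 0.679, 0.734, 0.001]
contact_force: [0.7, 1.2, -0.1]
gripper_width: 1.002
t 50.67 pos [ 0.4446 -0.1865  0.0188] d [-0.002   0.0001 -0.0012] a [-0.0009 -0.0024  0.0029] grip 1.002 F [ 0.7  1.2 -0.1]
time: 51.18
tool_pos: [0.4472, -0.1887, 0.0222]
tool_rot: [0.002, 0.68, 0.733, 0.001]
contact_force: [0.2, 1.1, 6.5]
gripper_width: 0.655
time: 51.8
tool_pos: [0.4461, -0.1887, 0.1324]
tool_rot: [0.002, 0.68, 0.733, 0.001]
contact_force: [-0.1, 0.3, -2.2]
gripper_width: 0.658
t 51.8 pos [ 0.4461 -0.1887  0.1324] d [ 0.5361 -0.0122  0.0014] a [0.0045 0.0019 0.0013] grip 0.658 F [-0.1  0.3 -2.2]
```

```bash
python3 -m handwheel '[{"dx":0.03,"dy":0,"dz":0,"ax":0.004,"ay":0.002,"az":0.001},{"dx":0.08,"dy":0,"dz":0,"ax":0.004,"ay":0.002,"az":0.001},{"dx":0.135,"dy":-0.002,"dz":0,"ax":0.004,"ay":0.002,"az":0.001},{"dx":0.19,"dy":-0.004,"dz":0,"ax":0.004,"ay":0.002,"az":0.001},{"dx":0.245,"dy":-0.006,"dz":0,"ax":0.004,"ay":0.002,"az":0.001}]' 255
python3 -m handwheel '[{"dx":0.055,"dy":-0.002,"dz":0,"ax":0,"ay":0,"az":0},{"dx":0.11,"dy":-0.003,"dz":0,"ax":0,"ay":0,"az":0},{"dx":0.165,"dy":-0.005,"dz":0,"ax":0,"ay":0,"az":0},{"dx":0.22,"dy":-0.006,"dz":0,"ax":0,"ay":0,"az":0},{"dx":0.265,"dy":-0.006,"dz":0,"ax":0,"ay":0,"az":0}]' 255
python3 -m handwheel '[{"dx":0.022,"dy":0,"dz":0,"ax":0,"ay":0,"az":0},{"dx":0.026,"dy":0,"dz":0.01,"ax":0,"ay":0,"az":0},{"dx":0.026,"dy":0,"dz":0.03,"ax":0,"ay":0,"az":0}]' 255
python3 - <<'E'
from h import *
to(.3935,.345,.0425,1.645)
E
```

```text
time: 52.42
tool_pos: [0.4196, 0.0573, 0.1292]
tool_rot: [-0.002, 0.68, 0.733, -0.0]
contact_force: [0.6, 0.1, -3.3]
gripper_width: 0.661
time: 53.05
tool_pos: [0.3938, 0.3211, 0.1297]
tool_rot: [-0.002, 0.68, 0.733, -0.001]
contact_force: [0.4, -1.0, -2.4]
gripper_width: 0.652
time: 53.42
tool_pos: [0.3931, 0.3452, 0.1001]
tool_rot: [-0.001, 0.68, 0.733, -0.0]
contact_force: [0.7, -0.1, -3.1]
gripper_width: 0.654
t 53.42 pos [0.3931 0.3452 0.1001] d [-0.0004  0.0005  0.0576] a [-0.0021 -0.002   0.0008] grip 0.654 F [ 0.7 -0.1 -3.1]
```

```bash
python3 -m handwheel '[{"dx":0,"dy":0,"dz":0.02,"ax":-0.002,"ay":-0.001,"az":0},{"dx":0,"dy":0,"dz":0.038,"ax":-0.002,"ay":-0.001,"az":0},{"dx":0,"dy":0,"dz":0.048,"ax":-0.002,"ay":-0.001,"az":0},{"dx":0,"dy":0,"dz":0.054,"ax":-0.002,"ay":-0.001,"az":0},{"dx":0,"dy":0,"dz":0.058,"ax":-0.002,"ay":-0.001,"az":0}]' 255
python3 -m handwheel '[{"dx":0,"dy":0,"dz":0.001,"ax":0,"ay":0,"az":0},{"dx":0,"dy":0,"dz":0.001,"ax":0,"ay":0,"az":0}]' 255
python3 - <<'E'
from h import *
to(.3935,.345,.0425,1.645)
E
```

```text
time: 54.05
tool_pos: [0.3934, 0.3458, 0.0431]
tool_rot: [-0.001, 0.68, 0.733, 0.001]
contact_force: [0.2, 0.6, -2.4]
gripper_width: 0.657
time: 54.3
tool_pos: [0.3934, 0.346, 0.0425]
tool_rot: [-0.001, 0.68, 0.733, 0.001]
contact_force: [0.3, 0.1, -3.3]
gripper_width: 0.661
t 54.3 pos [0.3934 0.346  0.0425] d [-0.001  0.    -0.   ] a [ 0.0006 -0.0021  0.0004] grip 0.661 F [ 0.3  0.1 -3.3]
```

```bash
python3 -m handwheel '[{"dx":0,"dy":0,"dz":0.0015,"ax":0,"ay":0,"az":0},{"dx":0,"dy":0,"dz":0.002,"ax":0,"ay":0,"az":0}]' 255
python3 -m handwheel '[{"dx":0,"dy":0,"dz":0,"ax":0,"ay":0,"az":0},{"dx":0,"dy":0,"dz":0,"ax":0,"ay":0,"az":0},{"dx":0,"dy":0,"dz":0,"ax":0,"ay":0,"az":0}]' 40
python3 -m handwheel '[{"dx":0,"dy":0,"dz":-0.02,"ax":0,"ay":0,"az":0},{"dx":0,"dy":0,"dz":-0.05,"ax":0,"ay":0,"az":0},{"dx":0,"dy":0,"dz":-0.1,"ax":0,"ay":0,"az":0},{"dx":-0.06,"dy":0,"dz":-0.14,"ax":0,"ay":0,"az":0},{"dx":-0.12,"dy":0,"dz":-0.15,"ax":0,"ay":0,"az":0}]' 0
python3 -m handwheel '[{"dx":-0.06,"dy":0,"dz":0,"ax":0,"ay":0,"az":0},{"dx":-0.12,"dy":0,"dz":0,"ax":0,"ay":0,"az":0},{"dx":-0.18,"dy":0,"dz":0,"ax":0,"ay":0,"az":0},{"dx":-0.24,"dy":0,"dz":0,"ax":0,"ay":0,"az":0},{"dx":-0.3,"dy":0,"dz":0,"ax":0,"ay":0,"az":0}]' 0
python3 -m handwheel '[{"dx":-0.06,"dy":0,"dz":0,"ax":0,"ay":0,"az":0},{"dx":-0.12,"dy":0,"dz":0,"ax":0,"ay":0,"az":0},{"dx":-0.15,"dy":0,"dz":0,"ax":0,"ay":0,"az":0},{"dx":-0.15,"dy":0,"dz":0,"ax":0,"ay":0,"az":0}]' 0
python3 - <<'E'
from h import *
t=grab('top','28');crop(t,160,180,240,310,5,'t28');s=grab('scene','28');crop(s,310,140,430,230,6,'s28');cv2.imwrite('pics/top28f.png',t["image"])
E
```

```text
time: 54.55
tool_pos: [0.3934, 0.3461, 0.0422]
tool_rot: [-0.001, 0.68, 0.733, 0.0]
contact_force: [-5.7, -3.7, 12.1]
gripper_width: 0.649
time: 54.92
tool_pos: [0.3932, 0.3458, 0.04]
tool_rot: [-0.001, 0.68, 0.733, 0.001]
contact_force: [-0.0, -1.3, -1.0]
gripper_width: 0.846
time: 55.55
tool_pos: [0.4028, 0.2326, 0.1914]
tool_rot: [0.001, 0.679, 0.734, 0.003]
contact_force: [1.6, -0.6, 0.1]
gripper_width: 1.004
time: 56.18
tool_pos: [0.4237, -0.0683, 0.188]
tool_rot: [-0.0, 0.68, 0.733, 0.001]
contact_force: [1.1, 0.7, 1.2]
gripper_width: 0.998
time: 56.68
tool_pos: [0.4348, -0.2176, 0.1873]
tool_rot: [-0.001, 0.682, 0.732, 0.0]
contact_force: [0.5, 0.3, -0.2]
gripper_width: 1.001
```

View pics/t28.png

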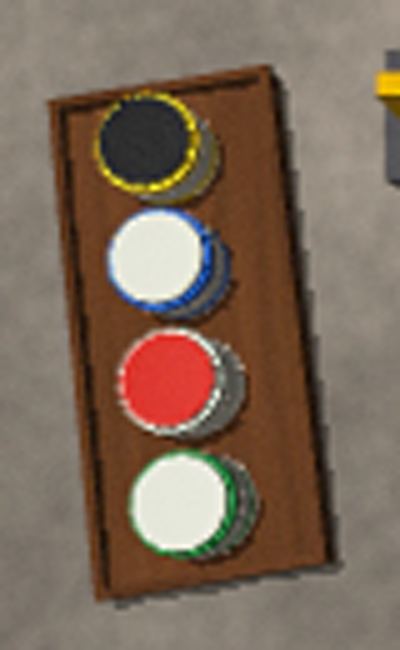

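View pics/s28.png

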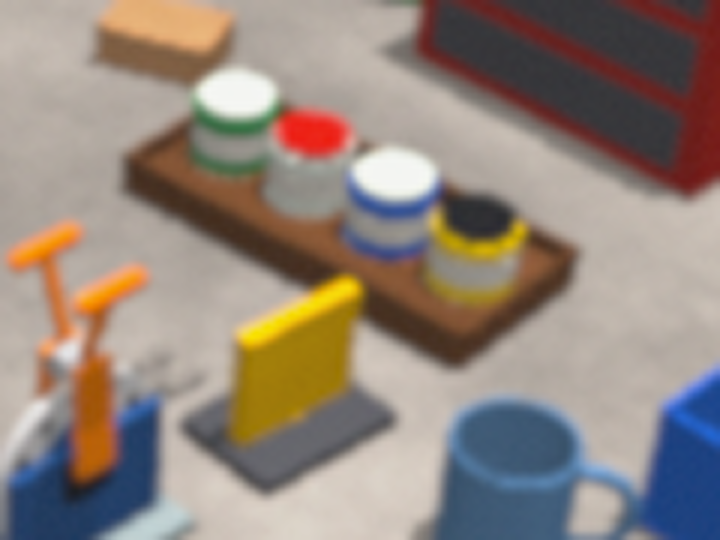

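View pics/top28f.png

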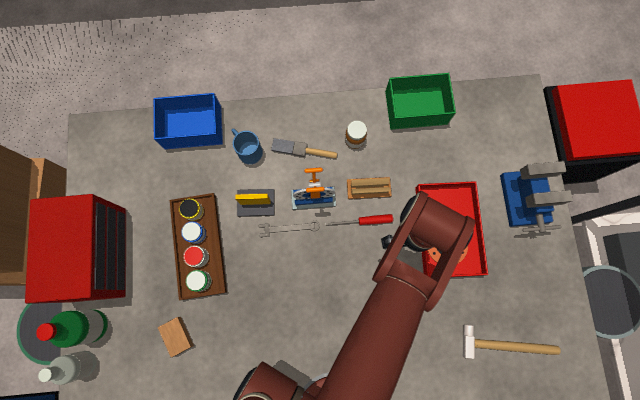

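Run:
```python
from h import *
t=load('/tmp/top28.npz')
a=tins(t,dict(green=(197,281),red=(194,256),blue=(191,232),yellow=(189,209)),z=.07)
sp=dict(yellow=(.5958,.3601),blue=(.5279,.3551),red=(.4600,.3502),green=(.3920,.3450))
for k in a: print(k,((a[k][:2]-sp[k])*1000).round(1))
# eyeball top-rim ellipses from crop
for k,(u,v) in dict(yellow=(147,142),blue=(160,260),red=(170,381),green=(184,504)).items():
    p=at(t,160+(u+.5)/5-.5,180+(v+.5)/5-.5,.07);print(k,((p[:2]-sp[k])*1000).round(1))
s=load('/tmp/scene28.npz');s0=load('/tmp/scene0.npz')
# scene: spot pixels from scene0
h=cv2.cvtColor(s0["image"],cv2.COLOR_BGR2HSV);m=((h[...,1]<40)&(h[...,2]>190)).astype(np.uint8)
n,l,st,ce=cv2.connectedComponentsWithStats(m)
for i in range(1,n):
    if 40<st[i,4]<200 and 330<ce[i][0]<420 and 140<ce[i][1]<210: print(ce[i],at(s0,*ce[i],.02))
P=cloud(s)
tt=tins(s,dict(green=(349,156),red=(362,162),blue=(375,169)),z=.07)
```

```text
green 270 [195.4 280.3] [0.3917 0.3468 0.07  ]
red 257 [193.2 255.5] [0.4597 0.351  0.07  ]
blue 247 [190.7 231. ] [0.5286 0.356  0.07  ]
yellow 290 [185.9 208.1] [0.595  0.3679 0.07  ]
green [-0.3  1.8]
red [-0.3  0.8]
blue [0.7 0.9]
yellow [-0.8  7.8]
yellow [-1.4 -1.1]
blue [-1.4 -1.6]
red [-1.3 -0.3]
green [-0.9 -0.8]
[347.96511628 165.27906977] [0.39628669 0.34099143 0.02      ]
[360.35483871 171.65591398] [0.46267471 0.34626287 0.02      ]
[373.58064516 178.60215054] [0.53112914 0.35093736 0.02      ]
[387.38461538 185.85576923] [0.59935263 0.35557634 0.02      ]
green 89 [349.2 155. ] [0.3971 0.3433 0.07  ]
red 66 [361.5 161.7] [0.4644 0.3454 0.07  ]
blue 98 [375.4 168.3] [0.533  0.3523 0.07  ]
```

Run:
```python
from h import *
s=grab('scene','29');crop(s,130,120,430,310,2.6,'s29')
t=load('/tmp/top28.npz')
for f,nm in((t,'top'),(s,'scene')):
    P=cloud(f);h=cv2.cvtColor(f["image"],cv2.COLOR_BGR2HSV)
    o=(h[...,0]>4)&(h[...,0]<16)&(h[...,1]>180)&(P[...,2]>.2)&(P[...,2]<.24)&(abs(P[...,0]-.61)<.06)&(abs(P[...,1]-.005)<.07)
    print(nm,np.percentile(P[o],[3,50,97],axis=0).round(4).tolist())
```

```text
top [[0.5772, -0.0195, 0.2086], [0.5867, 0.0007, 0.2135], [0.6376, 0.0215, 0.2177]]
scene [[0.5848, -0.0239, 0.2044], [0.6359, -0.0111, 0.2099], [0.6429, 0.0118, 0.2126]]
```

View pics/s29.png

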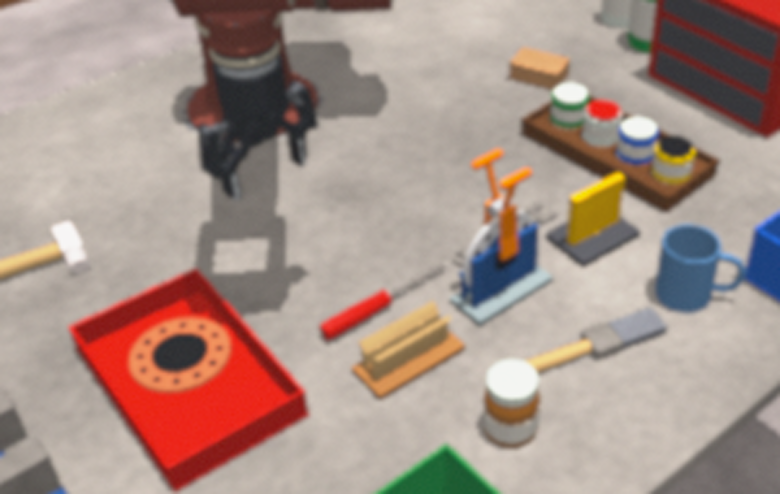

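The picture shows the worn disc flat in the tray (180,352) and the clamp biting the new disc and plate (505,235). The four tins stand in a row on the shelf (570–675, 95–160), with the mug and jar where they were.

```bash
python3 -c "
from plant import manip
print(manip.job_done()); print(manip.state()['time'])"
```

```text
the job is handed in; nothing more can be done
None
the job is handed in; nothing more can be done
```

I handed the job in at about 57 s with every step done in the order asked.

**What I did**
- **Clamp off:** I parked the clamp biting on the yellow rail.
- **Discs:** The worn disc lies flat in the red tray. The new disc stands upright in the cradle slot.
- **Clamp back:** The clamp bites the new disc and the blue back plate together.
- **Tins:** All four tins were present, and each stands upright on a white spot of its own.

**Last checks**
- **Clamp:** The handles read within about 1 mm of where they were at the start. The disc looks upright, with a fitted tilt of about ±0.03 rad.
- **Tins:** The top camera puts each tin within about 2 mm of its spot. One automatic reading for the yellow tin said 7.8 mm. I judged that to be shadow caught in the colour mask, because reading its rim by eye gave about 1.8 mm.
- **Bystanders:** The mug and the grease jar look unmoved in the pictures. I did not measure them again.

**Disagreements and contacts**
- The two cameras differ by about 4–5 mm in absolute position. I took tin and spot positions from the top camera only, so that error mostly cancels.
- On its way down onto the new disc, the clamp pressed with about 27 N for a moment. I raised and shifted it until the force was gone, then let it bite.
- The yellow tin touched down on the shelf with about 25 N.
- No tin knock showed in any picture.

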